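# Fit the D-bore wheels to a rover chassis

### The arm

A 6-joint arm with a two-finger parallel gripper is mounted at the origin on the work surface. World frame = base frame: x ahead of the robot, y to its left, z up, the work surface at z = 0. Lengths are in mm, angles in rad, forces in N, time in s.
With the tool pointing down it reaches from about 350 to 850 mm from the base axis. Payload 8.1 kg.
Tool frame: the origin (TCP) lies on the centre line of the jaws, within the pads' length; the fingertips stand ctrl.tip_extent ahead of it and the grasp point (between the pads) lies 8 mm behind it (ctrl.tip_extent is the distance from the TCP to the fingertips, in mm); z points along the fingers, y is the direction in which the jaws open and shut (so a half turn about z gives the same grasp; the last joint's range is limited). The gripper opens to 85 mm and grips with 20 to 120 N. Pads are 22 mm wide; open, the fingers measure 114 mm over their backs; the gripper's body (76 mm by 85 mm) begins 54 mm behind the grasp point. The pads swing forward as they close: fully open they stand 13 mm farther back than shut.
Start: joints at [-1.389, 0.13, 1.488, -0, 1.523, -0.085], TCP at [158.208, -578.771, 242.292] pointing down, gripper open.
Joint ranges: [-2.96, 2.96], [-0.89, 2.26], [0.02, 2.5], [-1.34, 4.48], [0, 2.73], [-2.66, 2.66]. Speed limits (rad/s): [2.39, 2.39, 2.79, 3.14, 3.14, 3.14].

### API

Orientations are given as a rotation vector (axis times angle).
In Python, from plant import status, vision, close_job, ctrl gives the robot as it stands.
- The arm moves only by the tool servo_tool, never from a script. Its argument "moves" is a list of rows, each a list of 7 numbers: the shift along the tool's x, y, z in cm, then the turn, a rotation vector about the tool's x, y, z in rad, then the closure, from 0 (fully open) to 1 (shut). In form: [[x, y, z, wx, wy, wz, fingers], ...]. A call has 1 to 10 rows; each row shifts and turns the commanded pose from where the row before left it, along the tool's axes as they then stand; what a row does not reach is not made up. A row lasts 1/12 s, in which the tool goes at most 41.7 mm and 7.16 degrees, less where a joint would pass 70% of its speed; a pose out of reach is approached as far as the arm can. A call with a gripper value outside its range is refused whole. The fingers move at their own pace and stop on an object; "grip_force" is the grip in N (left out, the last holds). Time passes only in rows, so rows that do not move let the fingers close. It gives the time, the measured TCP pose, the force and the opening at its end, in the units of the state.
- status.read_state(): the state, without advancing time (a new reading comes with each control period).
- vision.snapshot(name): name is "scene" or "side" or "wrist"; returns a dict with "frame" (480x640x3 uint8, red, green, blue), "vfov" (degrees; the focal length in pixels is half the picture's height over the tangent of half this angle, whatever the lens; pixels are square), "cx", "cy" (the principal point, pixels), "pose" (4x4, takes a point from camera to world coordinates). Camera axes: x right, y down, z forward; pixel columns grow to the right and rows downward; lengths in mm; the calibration is good to about 2 mm. A picture is of the moment at which its call begins. There is no depth.
- close_job(): hands the job in, once; it reports no verdict.
The state is a dict: "time_s": time; "joint_positions": joint angles; "dq": joint speeds; "effort": joint torques, N m; "tcp_pos": TCP position; "tool_rot": TCP orientation; "force": force on the tool from outside, world axes, zero at the start; "moment": the same for the moment, N m; "width": finger opening in mm.
Only numpy, scipy, OpenCV 4.12 (cv2) and the standard library are available. Lean on these libraries where they do the work, as an engineer would, in place of code of your own. Each camera call takes 0.05 s, during which the arm holds its last target.

### The job

Fit both loose wheels to the rover chassis on the sloping stand, hub outwards: the large wheel on the thick axle and the small wheel on the thin axle. Turn each wheel so that the flat in its bore meets the flat of its axle, slide it fully home against the collar and let go. Leave the other things on the table where they are.

Things in the scene. Friction and masses are not known exactly. Their poses are not given: they have to be found in the camera images.
- large_wheel: Large wheel: black tyre 122 mm across, 30 mm wide; pale round hub 50 mm across rising 28 mm above it (58 mm in all); lies hub up, left or right of the chassis, at any turn. D bore right through, 31 mm across, its one flat 10.3 mm from the centre. Origin: centre of the underside, which goes against the collar; z: along the bore, out of the hub; x: from the centre square towards the flat.
- small_wheel: Small wheel: black tyre 90 mm across, 30 mm wide; pale round hub 42 mm across rising 28 mm above it (58 mm in all); lies hub up, left or right of the chassis, at any turn. D bore right through, 25 mm across, its one flat 8 mm from the centre. Origin: centre of the underside, which goes against the collar; z: along the bore, out of the hub; x: from the centre square towards the flat.
- thick_axle_seat (a point): Thick axle (left seen from the robot): steel D stub 28 mm across, its flat 8.5 mm from the centre. Point: centre of the top of its collar (40 mm across), where the wheel's underside rests; z: out along the axle, leaning 25 deg to the robot; x: from centre square towards the flat. Stands 50 mm out, last 5 mm tapered. Gear motor holds it (0.5 Nm). Seated wheel frame = this frame.
- thin_axle_seat (a point): Thin axle (right seen from the robot): steel D stub 22 mm across, its flat 6.2 mm from the centre. Point: centre of the top of its collar (34 mm across), where the wheel's underside rests; z: out along the axle, leaning 25 deg to the robot; x: from centre square towards the flat. Stands 50 mm out, last 5 mm tapered. Gear motor holds it (0.5 Nm). Seated wheel frame = this frame.
- chassis: Rover chassis on its service stand, fixed: an aluminium plate 270 mm wide and 140 mm deep, 6 mm thick, sloping 25 degrees and facing the robot, on a dark steel foot 190 by 260 mm. Origin: on the table under the middle of the foot; z up, x away from the robot when square on. The collars' tops are 78 mm above the table, at 78 mm to +y (thick) and -y (thin).
- screwdriver: Bystander: screwdriver 190 mm long, in front of the chassis. Origin: underside, mid length.
- battery_pack: Bystander: orange battery holder 65 x 110 mm, 33 mm high, in front of the chassis. Origin: centre of the underside.
- circuit_board: Bystander: clear board 130 x 170 mm with circuit modules, 14 mm high, at the right. Origin: centre of the underside.
- multimeter: Bystander: teal meter 175 x 85 mm, 45 mm high, lying at the left. Origin: centre of the underside.
- speaker: Bystander: red round speaker, 64 mm across, 33 mm high, at the left. Origin: centre of the underside.
- wrench: Bystander: wrench 170 mm long, far left. Origin: underside, mid length.
- screw_tray: Bystander: black tray 100 x 140 mm, 32 mm high, far right. Origin: centre of the underside.
There are look-alikes about, which are no part of the job. What is shaped like the large_wheel but pink or red is not meant. What is shaped like the small_wheel but blue is not meant.

How it is judged (in metres and radians):
At the end, for the whole second after the job is handed in: The large wheel is on the thick axle and the small wheel on the thin axle, hub outwards, flat against flat (x axes within 0.3 rad), each origin within 4 mm of its axle's seat along every axis of the seat, each bore within 0.1 rad of its axle's line, both at rest (x of large_wheel in the frame of thick_axle_seat between -0.004 and 0.004 m and y of large_wheel in the frame of thick_axle_seat between -0.004 and 0.004 m and z of large_wheel in the frame of thick_axle_seat between -0.004 and 0.004 m and angle between the z axis of large_wheel and the z axis of thick_axle_seat, either way round below 0.1 rad and angle between the x axis of large_wheel and the x axis of thick_axle_seat, either way round below 0.3 rad and linear speed of each of large_wheel, small_wheel below 0.02 m/s and angular speed of each of large_wheel, small_wheel below 0.2 rad/s and x of small_wheel in the frame of thin_axle_seat between -0.004 and 0.004 m and y of small_wheel in the frame of thin_axle_seat between -0.004 and 0.004 m and z of small_wheel in the frame of thin_axle_seat between -0.004 and 0.004 m and angle between the z axis of small_wheel and the z axis of thin_axle_seat, either way round below 0.1 rad and angle between the x axis of small_wheel and the x axis of thin_axle_seat, either way round below 0.3 rad); the robot touches nothing.
It fails at once if another thing on the table is moved by more than 40 mm (distance of any of screwdriver, battery_pack, circuit_board, multimeter, speaker, wrench, screw_tray from where it was at the start of the episode above 0.04 m).
It also fails if it takes over 67 s, if anything falls off the work surface, if the arm or the gripper's body presses on something with over 40 N, if the wrist force passes 120 N, or if a joint passes its speed limit or range.

## Working session

There is one attempt and no reset: what is moved stays moved. The work goes in short steps, Python scripts to look and compute and a tool call to move; the robot and the scene stay as the last step left them, time stands still between calls to the robot, and variables do not carry over. Pictures are saved under pics/ and viewed, and the job is handed in when it is done.

Besides the shell and the picture viewer there is one more tool, called after "Request:" as name([rows], argument=value, ...), one row to a line, values as JSON. servo_tool: Moves the arm, as the interface text tells. Its arguments: {"type":"object","properties":{"moves":{"type":"array","items":{"type":"array","items":{"type":"number"}}},"grip_force":{"type":"number"}},"required":["moves"]}

```bash
ls; mkdir -p pics; python3 - <<'E'
from plant import status, vision, ctrl
import cv2
print(status.read_state()); print([ (a,getattr(ctrl,a)) for a in dir(ctrl) if not a.startswith('_')])
for n in ["scene","side","wrist"]:
    s=vision.snapshot(n); cv2.imwrite(f"pics/{n}0.png",s["frame"][:,:,::-1]); print(n,s["vfov"],s["cx"],s["cy"],s["pose"].round(3).tolist() if hasattr(s["pose"],'round') else s["pose"])
E
```

```text
pics
{'time_s': 0.0, 'joint_positions': array([-1.38941872e+00,  1.31161973e-01,  1.48928008e+00,  3.39265212e-05,
        1.52300606e+00, -8.53812403e-02]), 'dq': array([ 0.00093698,  0.00033041, -0.00056631, -0.0010222 , -0.00013879,
        0.00149076]), 'effort': array([ 1.09956098e-03, -5.69405329e+01, -5.00538433e+01, -2.06748257e-05,
        1.48348405e-02,  4.41100451e-05]), 'tcp_pos': array([ 158.11175573, -578.24243618,  241.24349533]), 'tool_rot': array([-3.11185135e+00, -4.17533267e-01,  8.66211602e-05]), 'force': array([ 1.09173325, -0.80779394, -0.58023863]), 'moment': array([ 0.00874392, -0.03187577,  0.00892756]), 'width': 85.34001211776757}
[('MotionError', <class 'plant.MotionError'>), ('tip_extent', 11.0)]
scene 55.46241124551326 313.98240621753666 241.81941259237158 [[0.165, 0.745, -0.647, 1407.097], [0.986, -0.121, 0.111, -162.713], [0.005, -0.656, -0.755, 1130.036], [0.0, 0.0, 0.0, 1.0]]
side 53.82496219777378 321.90497736332674 242.85241769944307 [[-0.977, -0.114, 0.178, 293.868], [-0.211, 0.604, -0.769, 892.398], [-0.02, -0.789, -0.614, 787.138], [0.0, 0.0, 0.0, 1.0]]
wrist 61.179660295751766 326.0811518908626 242.14331885473314 [[0.264, -0.928, -0.264, 225.373], [-0.965, -0.254, -0.07, -560.297], [-0.002, 0.273, -0.962, 373.036], [0.0, 0.0, 0.0, 1.0]]
```

View pics/scene0.png

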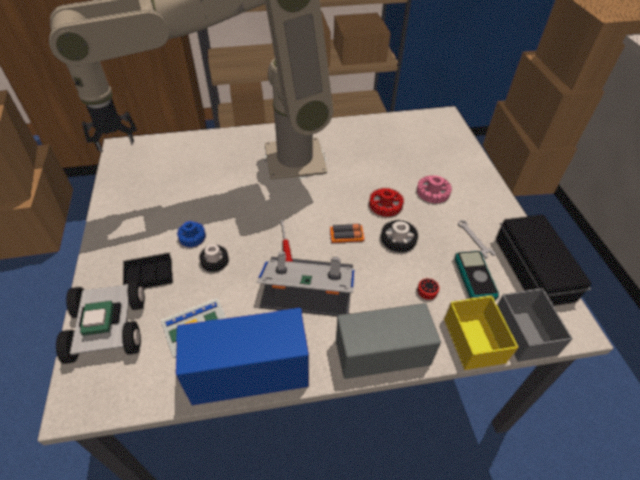

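View pics/side0.png

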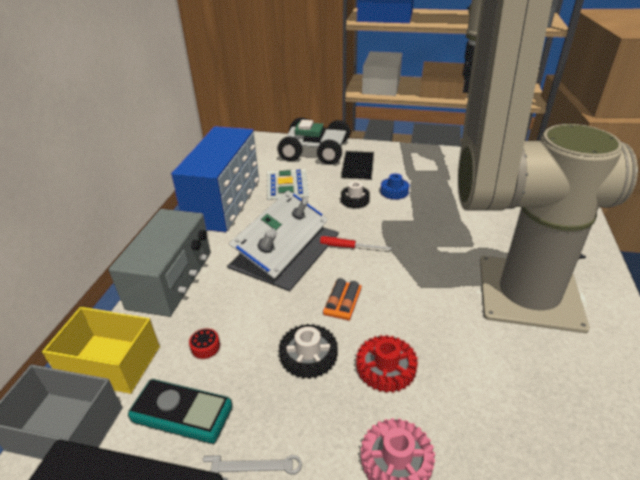

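View pics/wrist0.png

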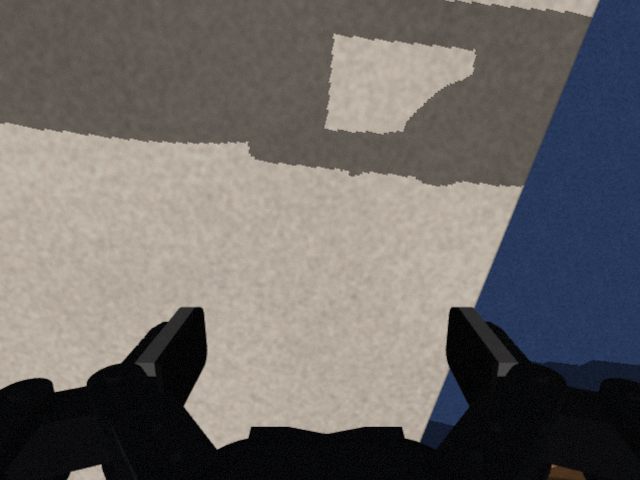

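The scene view shows the black large wheel at (399,235), with look-alikes red (386,202) and pink (434,188). The black small wheel is at (213,257), with its look-alike blue at (191,233). The thick axle is at about (334,265) and the thin one at (281,262). In the side view the large wheel is at (308,350) and the small one at (355,195). The wheels on the rover model at (100,320) are also not part of the job.

```bash
cat > h.py <<'E'
import numpy as np, cv2
from scipy.spatial.transform import Rotation as R
from plant import status, vision, ctrl
def f(s): return 240/np.tan(np.radians(s["vfov"])/2)
def ray(s,u,v):
    P=np.array(s["pose"]); d=np.array([(u-s["cx"])/f(s),(v-s["cy"])/f(s),1.]); return P[:3,3],P[:3,:3]@d
def onz(s,u,v,z):
    o,d=ray(s,u,v); return o+d*(z-o[2])/d[2]
def proj(s,p):
    P=np.array(s["pose"]); q=(np.atleast_2d(p)-P[:3,3])@P[:3,:3]; return np.c_[s["cx"]+f(s)*q[:,0]/q[:,2], s["cy"]+f(s)*q[:,1]/q[:,2]]
def tri(a,b):
    A=[];B=[]
    for o,d in (a,b):
        d=d/np.linalg.norm(d);M=np.eye(3)-np.outer(d,d);A.append(M);B.append(M@o)
    return np.linalg.solve(sum(A),sum(B))
def crop(s,u0,v0,u1,v1,k,name):
    im=cv2.resize(s["frame"][v0:v1,u0:u1],None,fx=k,fy=k,interpolation=cv2.INTER_CUBIC); cv2.imwrite("pics/"+name,im[:,:,::-1])
def toolmove(tp,tR):
    """remaining tool-frame shift (cm) and rotvec to reach target"""
    st=status.read_state();Rc=R.from_rotvec(st["tool_rot"])
    return Rc.inv().apply(np.array(tp)-st["tcp_pos"])/10,(Rc.inv()*tR).as_rotvec()
E
python3 - <<'E'
from h import *
s=vision.snapshot("scene");d=vision.snapshot("side")
import pickle;pickle.dump((s,d),open("s0.pkl","wb"))
a=s["frame"];b=d["frame"]
def c(im,u0,v0,w,h,k): return cv2.resize(im[v0:v0+h,u0:u0+w],None,fx=k,fy=k,interpolation=cv2.INTER_CUBIC)
cv2.imwrite("pics/c1.png",np.vstack([np.hstack([c(a,365,205,70,60,5),c(a,180,230,70,60,5)]),np.hstack([c(b,273,315,70,60,5),c(b,320,165,70,60,5)])])[:,:,::-1])
cv2.imwrite("pics/c2.png",np.vstack([c(a,250,240,120,70,5),c(b,220,180,120,70,4).copy() if 0 else cv2.resize(c(b,225,185,120,60,5),(600,300))])[:,:,::-1])
E
```

```text
(no output)
```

View pics/c1.png

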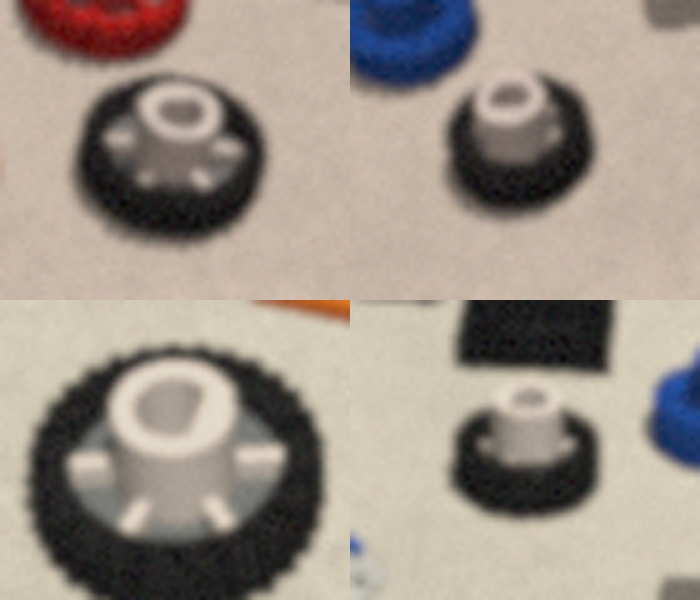

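View pics/c2.png

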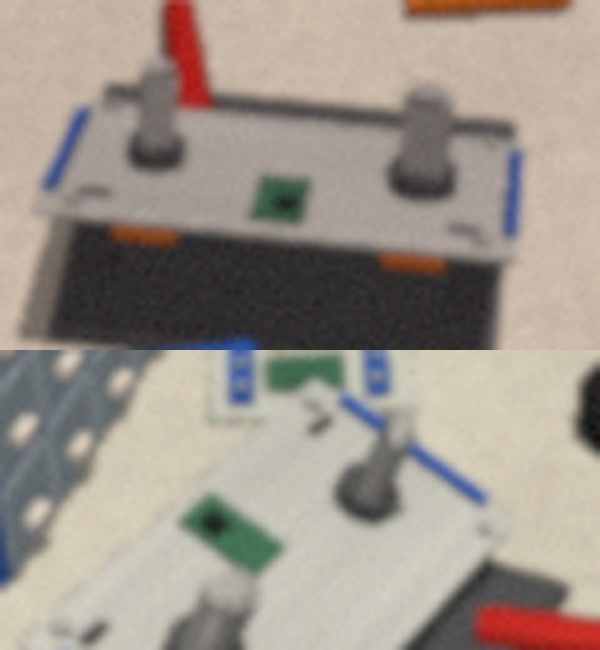

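```bash
python3 - <<'E'
from h import *
import pickle; s,d=pickle.load(open("s0.pkl","rb"))
for n,a,b in [("L",(401,227),(307.4,336.4)),("S",(212,249.4),(356,184.6)),("thintip",(281.6,254),(305,200)),("thicktip",(335.6,258.4),(270.6,232.6))]:
    print(n,tri(ray(s,*a),ray(d,*b)).round(1),onz(s,*a,58).round(1),onz(d,*b,58).round(1))
    T=50;z=78+50*np.cos(np.radians(25))
    if 'tip' in n: print(onz(s,*a,z).round(1),onz(d,*b,z).round(1))
E
```

```text
L [470.1 281.9  56.5] [471.5 281.3  58. ] [469.7 283.1  58. ]
S [ 466.1 -318.5   55.6] [ 469.  -317.8   58. ] [ 465.2 -315.6   58. ]
thintip [ 570.2 -113.2  118.6] [ 521.4 -109.6   58. ] [ 594.6 -206.    58. ]
[ 575.3 -112.9  123.3] [ 567.7 -107.6  123.3]
thicktip [614.8  37.9 119.4] [564.6  49.1  58. ] [645.4 -38.4  58. ]
[616.   36.2 123.3] [613.9  45.  123.3]
```

```bash
cat >> h.py <<'E'
def rows(tp,tR,N):
    """constant row repeated N times that reaches the target"""
    t,w=toolmove(tp,tR); q=R.from_rotvec(w/N); S=sum((q**k).as_matrix() for k in range(N))
    v=np.linalg.solve(S,t); print("total",t.round(2),w.round(3),"| N",N,"row",v.round(3),(w/N).round(4),"mm/row",np.linalg.norm(v)*10,"deg",np.degrees(np.linalg.norm(w))/N)
    st=status.read_state(); Rc=R.from_rotvec(st["tool_rot"]); p=st["tcp_pos"].copy(); out=[]
    for k in range(N):
        p=p+Rc.apply(v*10); Rc=Rc*q; out.append(p.round(0).tolist())
    print(out[::max(1,N//5)],out[-1])
def down(yaw):
    """tool z down, tool y axis (jaw) at angle yaw from world y"""
    return R.from_euler('z',yaw)*R.from_euler('x',np.pi)
CAM=None
E
python3 - <<'E'
from h import *
st=status.read_state();Rc=R.from_rotvec(st["tool_rot"]);print(Rc.as_matrix().round(3))
s=vision.snapshot("wrist");P=s["pose"]
print("cam in tool",Rc.inv().apply(P[:3,3]-st["tcp_pos"]).round(1),(Rc.as_matrix().T@P[:3,:3]).round(3).tolist())
for dz in (0,11,50,80,100,150,200): print(dz,proj(s,st["tcp_pos"]+Rc.apply([0,0,dz])))
print(down(-0.266).as_matrix().round(3))
rows([467,-317,170],down(-0.266),10)
E
```

```text
[[ 0.965  0.264 -0.   ]
 [ 0.264 -0.965  0.001]
 [ 0.    -0.001 -1.   ]]
cam in tool [  69.6    0.2 -131.7] [[0.0, -0.962, -0.273], [1.0, 0.0, 0.0], [0.0, -0.273, 0.962]]
0 [[325.61842957 328.55817408]]
11 [[325.64996583 314.9023671 ]]
50 [[325.73402568 278.50283496]]
80 [[325.77941074 258.85023457]]
100 [[325.80365115 248.35367176]]
150 [[325.85018024 228.20567965]]
200 [[325.8834704  213.79040323]]
[[ 0.965 -0.263 -0.   ]
 [-0.263 -0.965 -0.   ]
 [ 0.     0.    -1.   ]]
total [ 36.68 -17.08   7.2 ] [-0.001  0.     0.533] | N 10 row [ 3.195 -2.561  0.72 ] [-0.0001  0.      0.0533] mm/row 41.57477704631978 deg 3.0526668874528036
[[182.0, -545.0, 235.0], [236.0, -483.0, 220.0], [295.0, -427.0, 206.0], [360.0, -378.0, 192.0], [430.0, -335.0, 177.0]] [467.0, -317.0, 170.0]
```

Request:
servo_tool([
  [3.6, -1.7, 0.6, 0, 0, 0, 0],
  [3.6, -1.7, 0.6, 0, 0, 0, 0],
  [3.6, -1.7, 0.6, 0, 0, 0, 0],
  [3.6, -1.7, 0.6, 0, 0, 0, 0],
  [3.6, -1.7, 0.6, 0, 0, 0, 0],
  [3.6, -1.7, 0.6, 0, 0, 0, 0],
  [3.6, -1.7, 0.6, 0, 0, 0, 0],
  [3.6, -1.7, 0.6, 0, 0, 0, 0],
  [3.6, -1.7, 0.6, 0, 0, 0, 0],
  [3.6, -1.7, 0.6, 0, 0, 0, 0],
])

```text
time_s: 1.13
tcp_pos: [461.9, -318.3, 182.2]
tool_rot: [3.113, 0.418, 0.0]
force: [1.3, -0.7, 0.1]
width: 85.6
```

```bash
python3 - <<'E'
from h import *
import pickle
s=vision.snapshot("wrist");st=status.read_state();pickle.dump((s,st),open("w1.pkl","wb"))
cv2.imwrite("pics/w1.png",s["frame"][:,:,::-1]);print(st["time_s"],st["tcp_pos"],st["dq"].round(2),proj(s,[467,-317,58]))
E
```

```text
1.1833 [ 466.21663741 -312.87447963  180.78019937] [-0.08 -0.01  0.02 -0.01  0.02 -0.15] [[325.84951463 229.9235702 ]]
```

View pics/w1.png

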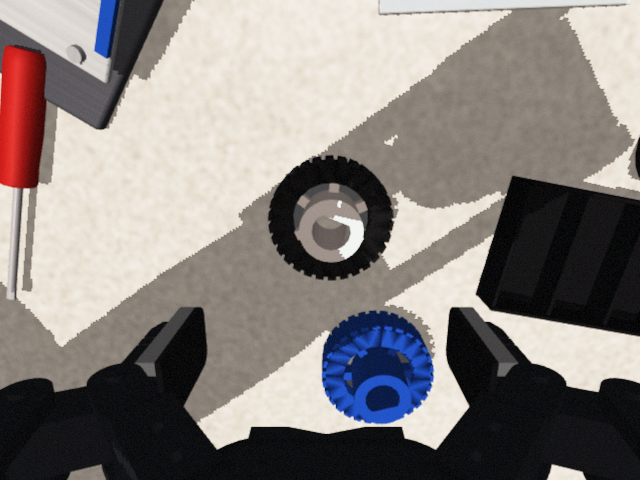

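The wrist view shows the black small wheel's hub ring at (331,231), in the gripper's shadow. The blue look-alike is at (380,370) and the tray at (570,255).

```bash
python3 - <<'E'
from h import *
import pickle
s=vision.snapshot("wrist");st=status.read_state();pickle.dump((s,st),open("w1.pkl","wb"))
print(st["tcp_pos"],proj(s,[467,-317,58]))
im=s["frame"][180:280,280:380]; im=np.clip(255*(im/255.)**.6,0,255).astype(np.uint8)
cv2.imwrite("pics/w1c.png",cv2.resize(im,None,fx=6,fy=6,interpolation=cv2.INTER_CUBIC)[:,:,::-1])
E
```

```text
[ 463.87454778 -315.17501552  181.04176134] [[332.83168176 239.3403065 ]]
```

View pics/w1c.png

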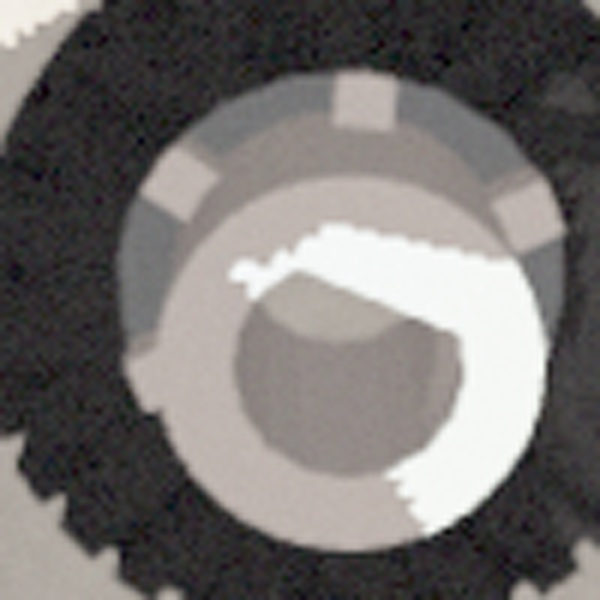

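```bash
cat > m1.py <<'E'
from h import *
import pickle
s,st=pickle.load(open("w1.pkl","rb"))
c=onz(s,338.8,240.5,58);a=onz(s,330,225,58);b=onz(s,356.7,235.8,58)
print(c,a,b,"edge len",np.linalg.norm(a-b),"expect",2*np.sqrt(12.5**2-64))
n=np.array([-(b-a)[1],(b-a)[0]]);n/=np.linalg.norm(n); dd=n@(a-c)[:2]
if dd<0:n=-n
print("dist",abs(dd),"flat yaw",np.arctan2(n[1],n[0]), [np.linalg.norm(onz(s,280+u/6,180+v/6,58)-c) for u,v in ((160,363),(547,363),(353,175),(353,550))])
E
python3 m1.py
python3 - <<'E'
from h import *
yaw=np.arctan2(-45,151); print(yaw)
tip={'thin':np.array([571,-111,123.3]),'thick':np.array([615,39,123.3])}
# chassis frame
# view pose: tool z along -axle, tool x along +xc(tilted); TCP 100 mm above mid tip
Rz=R.from_euler('z',np.arctan2(-(45),151))
ax=Rz.apply([-np.sin(.4363),0,np.cos(.4363)])
M=R.from_euler('z',np.arctan2(-45,151))*R.from_euler('y',-.4363)*R.from_euler('x',np.pi)
print(M.as_matrix().round(3),ax)
mid=(tip['thin']+tip['thick'])/2
tp=mid+ax*90
rows(tp,M,10); rows(tp,M,16)
E
```

```text
[ 467.28803834 -320.95405979   58.        ] [ 475.72371544 -312.6441312    58.        ] [ 473.43970992 -331.26653622   58.        ] edge len 18.76194685995532 expect 19.209372712298546
dist 7.361318838354607 flat yaw -0.12203876628577096 [np.float64(20.91419038202544), np.float64(21.055429947113765), np.float64(20.706533905071986), np.float64(21.505029210919407)]
-0.2896330882930069
[[ 0.869 -0.286  0.405]
 [-0.259 -0.958 -0.121]
 [ 0.423  0.    -0.906]] [-0.40498761  0.12069167  0.90632144]
total [ 16.73 -25.45  -2.31] [-0.125  0.425  0.552] | N 10 row [ 1.042 -2.908 -0.094] [-0.0125  0.0425  0.0552] mm/row 30.908327317036772 deg 4.055510093430594
[[466.0, -284.0, 182.0], [475.0, -223.0, 185.0], [491.0, -164.0, 188.0], [513.0, -106.0, 193.0], [541.0, -51.0, 200.0]] [557.0, -25.0, 205.0]
total [ 16.73 -25.45  -2.31] [-0.125  0.425  0.552] | N 16 row [ 0.633 -1.824 -0.058] [-0.0078  0.0265  0.0345] mm/row 19.319130890184482 deg 2.5346938083941213
[[465.0, -296.0, 182.0], [473.0, -238.0, 184.0], [486.0, -182.0, 187.0], [504.0, -127.0, 191.0], [528.0, -75.0, 197.0], [557.0, -25.0, 205.0]] [557.0, -25.0, 205.0]
```

Request:
servo_tool([
  [1.04, -2.9, -0.3, -0.0125, 0.0425, 0.055, 0],
  [1.04, -2.9, -0.3, -0.0125, 0.0425, 0.055, 0],
  [1.04, -2.9, -0.3, -0.0125, 0.0425, 0.055, 0],
  [1.04, -2.9, -0.3, -0.0125, 0.0425, 0.055, 0],
  [1.04, -2.9, -0.3, -0.0125, 0.0425, 0.055, 0],
  [1.04, -2.9, -0.1, -0.0125, 0.0425, 0.055, 0],
  [1.04, -2.9, -0.1, -0.0125, 0.0425, 0.055, 0],
  [1.04, -2.9, -0.1, -0.0125, 0.0425, 0.055, 0],
  [1.04, -2.9, -0.1, -0.0125, 0.0425, 0.055, 0],
  [1.04, -2.9, -0.1, -0.0125, 0.0425, 0.055, 0],
])

```text
time_s: 2.07
tcp_pos: [553.7, -29.9, 216.5]
tool_rot: [2.97, -0.442, 0.665]
force: [0.5, -0.4, -0.2]
width: 85.2
```

Request:
servo_tool([
  [0, 0, 0, 0, 0, 0, 0],
])

```text
time_s: 2.15
tcp_pos: [554.8, -26.3, 216.9]
tool_rot: [2.973, -0.44, 0.668]
force: [-0.8, -0.4, 0.5]
width: 85.3
```

```bash
python3 - <<'E'
from h import *
import pickle
s=vision.snapshot("wrist");st=status.read_state();pickle.dump((s,st),open("w2.pkl","wb"))
cv2.imwrite("pics/w2.png",s["frame"][:,:,::-1]);print(st["time_s"],st["tcp_pos"],st["dq"].round(2))
E
```

```text
2.2 [553.8121118  -28.13526861 216.3179788 ] [-0.07  0.    0.    0.02  0.03 -0.12]
```

View pics/w2.png

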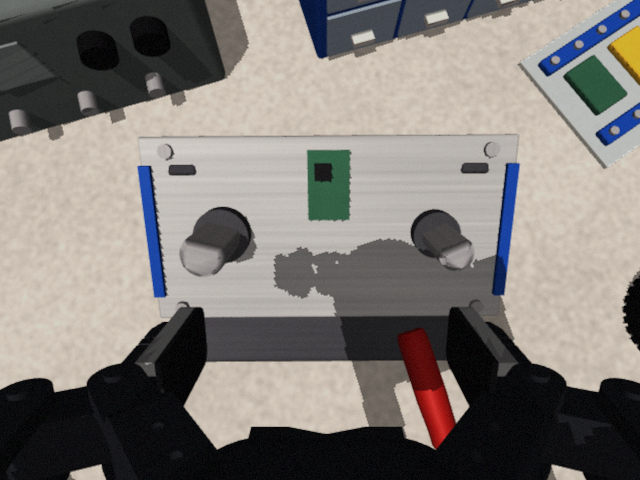

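```bash
python3 - <<'E'
from h import *
import pickle
s=vision.snapshot("wrist");st=status.read_state();pickle.dump((s,st),open("w2.pkl","wb"))
print(st["tcp_pos"],st["dq"].round(2))
g=lambda u,v:cv2.resize(s["frame"][v:v+90,u:u+90],None,fx=6,fy=6,interpolation=cv2.INTER_CUBIC)
im=g(170,195);cv2.imwrite("pics/w2a.png",im[:,:,::-1])
im=g(400,195); im=np.clip(255*(im/255.)**.7,0,255);cv2.imwrite("pics/w2b.png",im[:,:,::-1])
E
```

```text
[553.29575556 -29.69937721 215.90263829] [-0.05  0.    0.    0.01  0.01 -0.04][ WARN:0@1.894] global loadsave.cpp:1063 imwrite_ Unsupported depth image for selected encoder is fallbacked to CV_8U.
```

View pics/w2a.png

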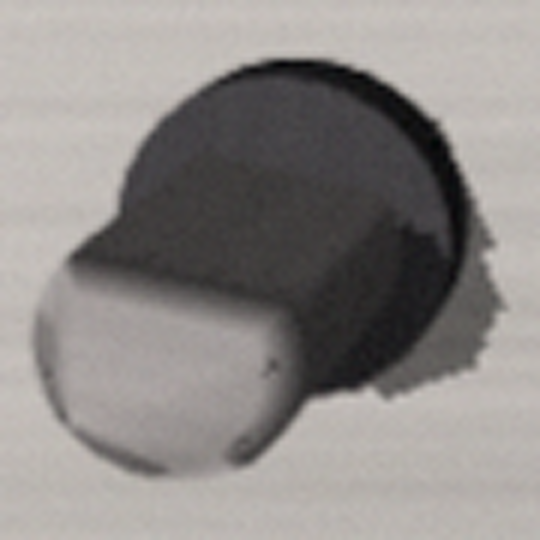

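View pics/w2b.png

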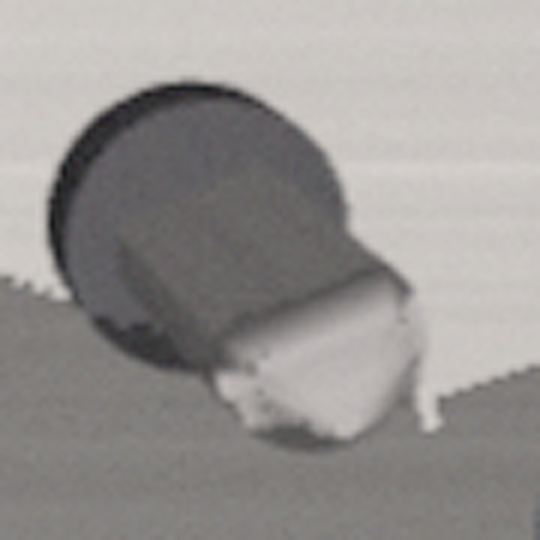

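```bash
cat > m2.py <<'E'
from h import *
import pickle
from scipy.optimize import least_squares
s,st=pickle.load(open("w2.pkl","rb"))
C={'thick':[(122,205),(165,130),(225,85),(285,72),(350,95),(420,160),(447,240)],'thin':[(75,290),(70,220),(95,160),(140,115),(200,95),(270,105),(320,145),(345,195)]}
T={'thick':[(35,345),(60,410),(105,455),(165,476),(240,462)],'thin':[(240,415),(300,450),(350,438),(425,340)]}
F={'thick':[(75,262),(293,305)],'thin':[(218,343),(397,275)]}
O={'thick':(170,195),'thin':(400,195)}
rc={'thick':20,'thin':17};ra={'thick':14,'thin':11};fl={'thick':8.5,'thin':6.2};sy={'thick':78,'thin':-78}
def px(n,p): return O[n][0]+p[0]/6-.4,O[n][1]+p[1]/6-.4
def seat(P,n):
    Rz=R.from_euler('z',P[2]); S=np.array([P[0],P[1],78])+Rz.apply([0,sy[n],0])
    return S, Rz*R.from_euler('y',-.4363)
def loc(P,n,p,h):
    S,Q=seat(P,n); o,d=ray(s,*px(n,p)); o=Q.inv().apply(o-S); d=Q.inv().apply(d); return (o+d*(h-o[2])/d[2])
def res(P,full=False):
    r=[];D={}
    for i,n in enumerate(C):
        c=[np.hypot(*loc(P,n,p,0)[:2])-rc[n] for p in C[n]]
        t=[np.hypot(*loc(P,n,p,45)[:2])-ra[n] for p in T[n]]
        a=P[3+i]; u=np.array([np.cos(a),np.sin(a)])
        q=[u@loc(P,n,p,45)[:2]-fl[n] for p in F[n]]
        D[n]=(np.round(c,1),np.round(t,1),np.round(q,1)); r+=c+t+q
    return D if full else np.array(r)
if __name__=="__main__":
    o=least_squares(res,[600,-36,-.29,.1,.2],loss='soft_l1'); P=o.x;print(P.round(3),np.sqrt(np.mean(o.fun**2)));
    for n,v in res(P,True).items(): print(n,v)
    for n in C:
        S,Q=seat(P,n);print(n,S.round(1),"tip",(S+Q.apply([0,0,50])).round(1))
E
python3 m2.py
```

```text
[ 6.11377e+02 -4.51950e+01 -2.84000e-01  1.05060e+01  1.50960e+01] 4.9952931497212525
thick (array([-0.5, -1.3, -0.5,  0.3, -0.4, -0.7, -0.6]), array([-0.1, -0.4, -0.2, -0.3, -0.5]), array([-20.8,   0.4]))
thin (array([ 0. , -0.3, -0.3,  0. , -0. , -0.1, -0.4, -0.2]), array([-0.1,  0.6, -0.2, -0.5]), array([ -0.2, -16.1]))
thick [633.2  29.7  78. ] tip [612.9  35.6 123.3]
thin [ 589.5 -120.1   78. ] tip [ 569.3 -114.2  123.3]
```

```bash
sed -i "s/-.29,.1,.2\],loss='soft_l1'/-.29,-.2,.35]/" m2.py; python3 m2.py
```

```text
[ 6.10854e+02 -4.51610e+01 -2.85000e-01 -2.10000e-01  3.89000e-01] 0.655825654816169
thick (array([-0.4, -1. , -0.1,  0.6, -0.1, -0.6, -0.7]), array([-0.1, -0.5, -0.5, -0.7, -0.9]), array([-0.9, -0.8]))
thin (array([-0.1, -0.1,  0.2,  0.7,  0.6,  0.4, -0.1, -0.2]), array([-0.4, -0.1, -0.9, -0.7]), array([-1.4, -1.4]))
thick [632.8  29.7  78. ] tip [612.5  35.6 123.3]
thin [ 588.9 -120.    78. ] tip [ 568.6 -114.1  123.3]
```

```bash
python3 - <<'E'
from h import *
print(status.read_state()["tcp_pos"])
rows([467,-320,120],down(-0.122),10)
rows([467,-320,120],down(-0.122),9)
E
```

```text
[553.29575556 -29.69937721 215.90263829]
total [-4.11 30.25  8.79] [ 0.04  -0.436 -0.163] | N 10 row [-0.459  3.01   0.908] [ 0.004  -0.0436 -0.0163] mm/row 31.769893832780593 deg 2.67511223416274
[[544.0, -58.0, 206.0], [527.0, -116.0, 186.0], [509.0, -174.0, 167.0], [492.0, -232.0, 148.0], [475.0, -291.0, 129.0]] [467.0, -320.0, 120.0]
total [-4.11 30.25  8.79] [ 0.04  -0.436 -0.163] | N 9 row [-0.51   3.344  1.008] [ 0.0045 -0.0484 -0.0181] mm/row 35.29987623980328 deg 2.9723469268474885
[[543.0, -62.0, 205.0], [534.0, -94.0, 194.0], [524.0, -126.0, 183.0], [514.0, -158.0, 172.0], [505.0, -190.0, 161.0], [495.0, -223.0, 151.0], [486.0, -255.0, 140.0], [476.0, -287.0, 130.0], [467.0, -320.0, 120.0]] [467.0, -320.0, 120.0]
```

Request:
servo_tool([
  [-0.46, 3.01, 0.91, 0.004, -0.0436, -0.0163, 0],
  [-0.46, 3.01, 0.91, 0.004, -0.0436, -0.0163, 0],
  [-0.46, 3.01, 0.91, 0.004, -0.0436, -0.0163, 0],
  [-0.46, 3.01, 0.91, 0.004, -0.0436, -0.0163, 0],
  [-0.46, 3.01, 0.91, 0.004, -0.0436, -0.0163, 0],
  [-0.46, 3.01, 0.91, 0.004, -0.0436, -0.0163, 0],
  [-0.46, 3.01, 0.91, 0.004, -0.0436, -0.0163, 0],
  [-0.46, 3.01, 0.91, 0.004, -0.0436, -0.0163, 0],
  [-0.46, 3.01, 0.91, 0.004, -0.0436, -0.0163, 0],
  [-0.46, 3.01, 0.91, 0.004, -0.0436, -0.0163, 0],
])

```text
time_s: 3.08
tcp_pos: [463.8, -323.9, 119.0]
tool_rot: [-3.133, 0.199, 0.003]
force: [0.2, 0.5, 0.3]
width: 85.6
```

Request:
servo_tool([
  [0, 0, 0, 0, 0, 0, 0],
  [0, 0, 0, 0, 0, 0, 0],
])

```text
time_s: 3.25
tcp_pos: [463.8, -323.1, 117.8]
tool_rot: [-3.132, 0.204, 0.004]
force: [0.5, 0.2, 0.5]
width: 85.2
```

```bash
python3 - <<'E'
from h import *
import pickle
s=vision.snapshot("wrist");st=status.read_state();pickle.dump((s,st),open("w3.pkl","wb"))
print(st["time_s"],st["tcp_pos"],st["dq"].round(2),proj(s,[[467,-320,58]]))
crop(s,240,160,440,310,4,"w3.png")
rows([467,-320,45],down(-0.122),4)
E
```

```text
3.3 [ 464.58121975 -322.03590463  118.66937495] [ 0.04 -0.04  0.02  0.   -0.    0.01] [[319.52618654 266.00364478]]
total [ 0.22 -0.21  7.37] [-0.003  0.001 -0.007] | N 4 row [ 0.055 -0.055  1.842] [-0.0007  0.0002 -0.0017] mm/row 18.434300403776135 deg 0.10641039126616424
[[465.0, -322.0, 100.0], [466.0, -321.0, 82.0], [466.0, -320.0, 63.0], [467.0, -320.0, 45.0]] [467.0, -320.0, 45.0]
```

View pics/w3.png

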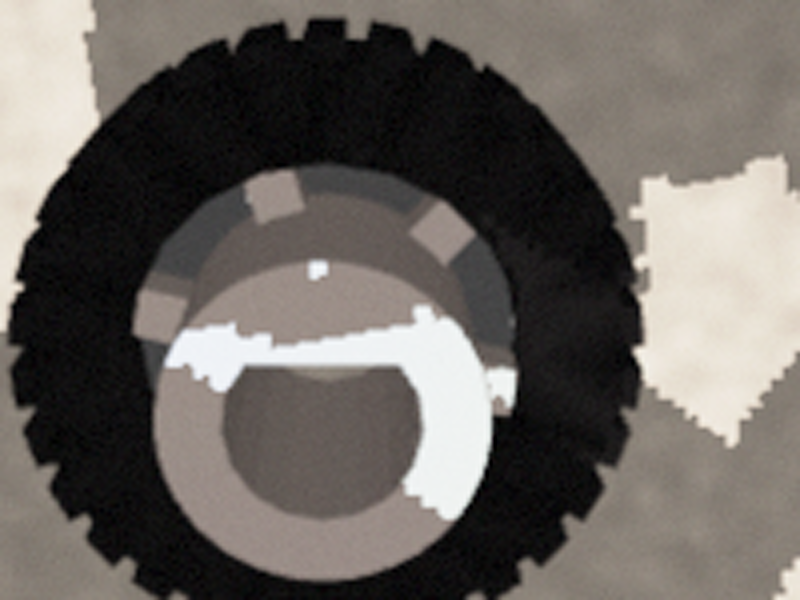

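The flat lies horizontal at rows 366–367 of the crop, so it is square to the tool's x. The hub centre is at px (320.6,264.9), within 1 px of the prediction.

Request:
servo_tool([
  [0.05, -0.05, 1.85, 0, 0, 0, 0],
  [0.05, -0.05, 1.85, 0, 0, 0, 0],
  [0.05, -0.05, 1.85, 0, 0, 0, 0],
  [0.05, 0, 1.8, 0, 0, 0, 0],
  [0, 0, 0, 0, 0, 0, 0.3],
  [0, 0, 0, 0, 0, 0, 0.6],
  [0, 0, 0, 0, 0, 0, 0.7],
  [0, 0, 0, 0, 0, 0, 0.7],
  [0, 0, 0, 0, 0, 0, 0.7],
  [0, 0, 0, 0, 0, 0, 0.7],
], grip_force=60)

```text
time_s: 4.13
tcp_pos: [469.5, -320.4, 48.4]
tool_rot: [3.134, -0.198, 0.005]
force: [-0.8, 2.2, 6.6]
width: 40.5
```

```bash
python3 - <<'E'
from h import *
st=status.read_state();print(st)
E
```

```text
{'time_s': 4.1333, 'joint_positions': array([-6.89686502e-01,  2.21893691e-01,  1.75655086e+00,  1.12410483e-03,
        1.15987700e+00,  1.00686596e+00]), 'dq': array([ 1.19429888e-03,  1.88422858e-03, -4.14916435e-05,  1.38434223e-03,
       -1.72545331e-04, -7.14304297e-04]), 'effort': array([-3.24522844e-01, -5.20338750e+01, -4.16191006e+01, -1.37531538e-01,
       -6.70331642e-01, -5.07553748e-03]), 'tcp_pos': array([ 469.46279825, -320.37570118,   48.40423136]), 'tool_rot': array([ 3.13425461, -0.19803983,  0.00510988]), 'force': array([-0.83996384,  2.17288887,  6.59627396]), 'moment': array([0.2651378 , 0.26236306, 0.02745202]), 'width': 40.462999286745884}
```

Request:
servo_tool([
  [0, 0, -2, 0, 0, 0, 0.75],
  [0, 0, -2.5, 0, 0, 0, 0.75],
  [0, 0, -2.5, 0, 0, 0, 0.75],
  [0, 0, -2.5, 0, 0, 0, 0.75],
  [0, 0, -2.5, 0, 0, 0, 0.75],
  [0, 0, 0, 0, 0, 0, 0.75],
  [0, 0, 0, 0, 0, 0, 0.75],
])

```text
time_s: 4.72
tcp_pos: [469.4, -320.5, 168.5]
tool_rot: [3.133, -0.198, 0.007]
force: [1.1, 0.3, -2.1]
width: 40.1
```

```bash
python3 - <<'E'
from h import *
import pickle
s=vision.snapshot("wrist");st=status.read_state();pickle.dump((s,st),open("w4.pkl","wb"))
print(st)
cv2.imwrite("pics/w4.png",s["frame"][:,:,::-1])
E
```

```text
{'time_s': 4.7667, 'joint_positions': array([-6.89985288e-01,  8.86805937e-02,  1.67313828e+00,  8.83213449e-04,
        1.37873812e+00,  1.00697066e+00]), 'dq': array([-0.00011502,  0.02885887,  0.03408375, -0.0006666 , -0.00274123,
       -0.00231273]), 'effort': array([ 3.48355454e-03, -5.65899539e+01, -5.18182683e+01,  7.30670319e-03,
       -2.04414240e-02, -1.60087311e-03]), 'tcp_pos': array([ 468.30864678, -319.71746836,  166.40023975]), 'tool_rot': array([-3.13523262e+00,  1.98297234e-01, -2.11638468e-03]), 'force': array([ 0.10585994, -0.09090468, -2.37450112]), 'moment': array([ 0.02271908,  0.00779152, -0.04876397]), 'width': 40.36029478300297}
```

View pics/w4.png

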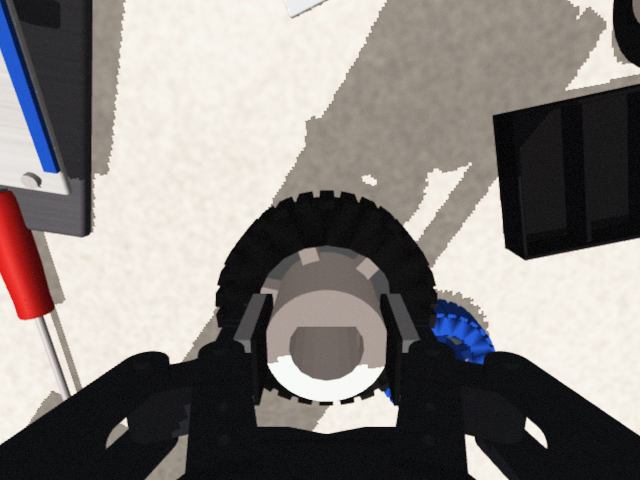

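```bash
python3 - <<'E'
from h import *
import pickle
s,st=pickle.load(open("w4.pkl","rb"))
crop(s,240,180,440,330,4,"w4a.png");crop(s,250,285,400,410,5,"w4b.png")
E
```

```text
(no output)
```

View pics/w4b.png

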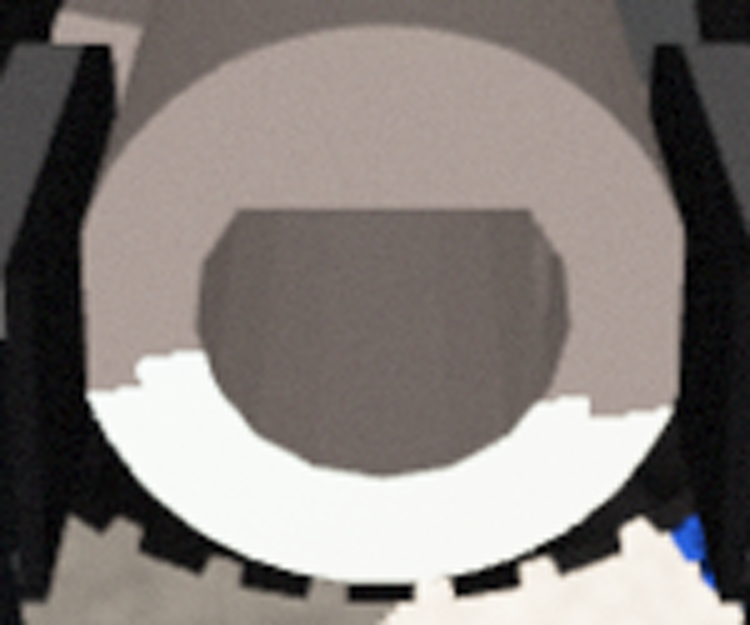

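View pics/w4a.png

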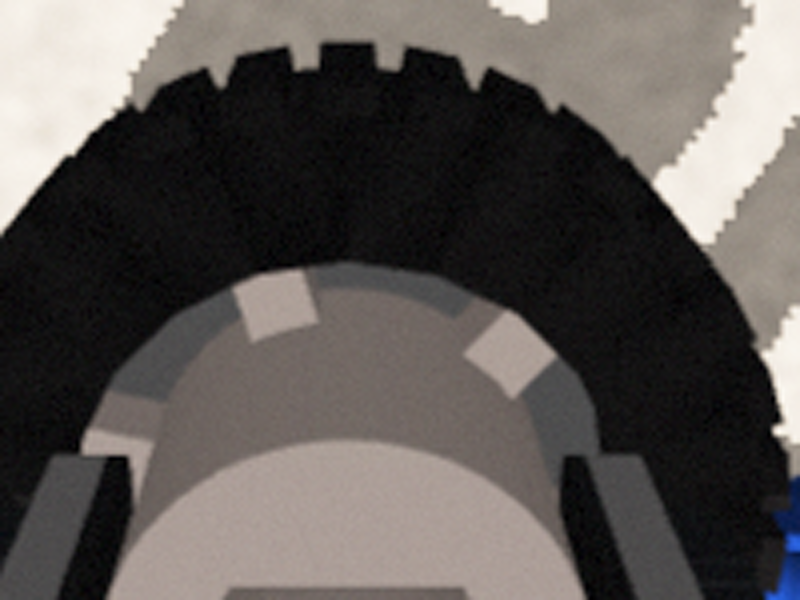

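```bash
cat >> h.py <<'E'
def toolplane(s,st,u,v,h):
    Rc=R.from_rotvec(st["tool_rot"]);o,d=ray(s,u,v);o=Rc.inv().apply(o-st["tcp_pos"]);d=Rc.inv().apply(d);return o+d*(h-o[2])/d[2]
E
python3 - <<'E'
from h import *
import pickle
s,st=pickle.load(open("w4.pkl","rb"))
pt=lambda x,y:(250+x/5-.4,285+y/5-.4)
for h in (-6,-8,-10,-12,-14):
    a,b,c,d,e,f1=[toolplane(s,st,*pt(*q),h) for q in ((383,25),(383,583),(383,475),(383,210),(198,310),(568,310))]
    print(h,"dia",(a-b)[0].round(2),"x0",((a+b)/2)[:2].round(2),"bore d+flat",(d-c)[0].round(2),"flatx",d[0].round(2), "borew",(f1-e)[1].round(2))
E
```

```text
-6 dia 44.1 x0 [-4.27  0.73] bore d+flat 21.16 flatx 3.96 borew 26.12
-8 dia 43.41 x0 [-3.1   0.73] bore d+flat 20.83 flatx 5.0 borew 25.72
-10 dia 42.72 x0 [-1.94  0.72] bore d+flat 20.5 flatx 6.03 borew 25.31
-12 dia 42.03 x0 [-0.77  0.72] bore d+flat 20.17 flatx 7.07 borew 24.9
-14 dia 41.35 x0 [0.39 0.71] bore d+flat 19.84 flatx 8.11 borew 24.49
```

```bash
cat > tgt.py <<'E'
from h import *
YAW=-.285;SEAT={'thin':np.array([588.9,-120.0,78]),'thick':np.array([632.8,29.7,78])};AL={'thin':.389,'thick':-.21}
def target(n,h,w0,k=0,dx=0,dy=0):
    """tool pose with wheel origin h mm out along axle (dx,dy in seat frame of chassis axes); w0 wheel origin in tool; k: tool x angle rel. to flat"""
    Q=R.from_euler('z',YAW)*R.from_euler('y',-.4363)
    T=Q*R.from_euler('z',AL[n]+k)*R.from_euler('x',np.pi)
    p=SEAT[n]+Q.apply([dx,dy,h]); return p-T.apply(w0),T
def local(n,w0):
    """current wheel origin in chassis-aligned seat frame, and rotation error"""
    st=status.read_state();Rc=R.from_rotvec(st["tool_rot"]);Q=R.from_euler('z',YAW)*R.from_euler('y',-.4363)
    return Q.inv().apply(st["tcp_pos"]+Rc.apply(w0)-SEAT[n]).round(1)
E
python3 - <<'E'
from tgt import *
W=[-1.7,.3,47.7]
p,T=target('thin',75,W);print(p,T.as_matrix().round(2))
rows(p,T,10)
E
```

```text
[ 540.66843137 -104.90822349  189.82228789] [[ 0.91  0.07  0.41]
 [ 0.13 -0.98 -0.12]
 [ 0.39  0.16 -0.91]]
total [  4.48 -22.22  -2.33] [-0.118  0.42  -0.227] | N 10 row [ 0.719 -2.155 -0.251] [-0.0118  0.042  -0.0227] mm/row 22.857936010605005 deg 2.8155542311938855
[[478.0, -299.0, 169.0], [496.0, -258.0, 174.0], [512.0, -215.0, 179.0], [525.0, -171.0, 184.0], [536.0, -127.0, 188.0]] [541.0, -105.0, 190.0]
```

Request:
servo_tool([
  [0.72, -2.16, -0.5, -0.0118, 0.042, -0.0227, 0.75],
  [0.72, -2.16, -0.5, -0.0118, 0.042, -0.0227, 0.75],
  [0.72, -2.16, -0.3, -0.0118, 0.042, -0.0227, 0.75],
  [0.72, -2.16, -0.25, -0.0118, 0.042, -0.0227, 0.75],
  [0.72, -2.16, -0.25, -0.0118, 0.042, -0.0227, 0.75],
  [0.72, -2.16, -0.25, -0.0118, 0.042, -0.0227, 0.75],
  [0.72, -2.16, -0.25, -0.0118, 0.042, -0.0227, 0.75],
  [0.72, -2.16, -0.1, -0.0118, 0.042, -0.0227, 0.75],
  [0.72, -2.16, 0, -0.0118, 0.042, -0.0227, 0.75],
  [0.72, -2.16, 0, -0.0118, 0.042, -0.0227, 0.75],
])

```text
time_s: 5.6
tcp_pos: [541.6, -103.5, 186.5]
tool_rot: [2.933, 0.154, 0.612]
force: [0.1, 0.3, -2.1]
width: 40.3
```

Request:
servo_tool([
  [0, 0, 0, 0, 0, 0, 0.75],
  [0, 0, 0, 0, 0, 0, 0.75],
  [0, 0, 0, 0, 0, 0, 0.75],
])

```text
time_s: 5.85
tcp_pos: [541.8, -104.9, 187.4]
tool_rot: [2.933, 0.153, 0.609]
force: [0.9, 0.1, -2.1]
width: 40.1
```

```bash
python3 - <<'E'
from tgt import *
import pickle
W=[-1.7,.3,47.7]
S={}
for n in ("wrist","scene","side"):
    s=vision.snapshot(n);st=status.read_state();S[n]=(s,st); print(local('thin',W),st["tcp_pos"],st["time_s"])
pickle.dump(S,open("w5.pkl","wb"))
crop(S["wrist"][0],160,180,480,420,2,"w5w.png");crop(S["scene"][0],240,200,340,300,5,"w5s.png");crop(S["side"][0],260,150,360,250,5,"w5d.png")
rows(*target('thin',60,W),2)
E
```

```text
[ 0.5 -0.1 72.6] [ 542.15125748 -105.45161398  187.91009833] 5.9
[ 0.9 -0.3 72.8] [ 542.37812009 -105.72491032  188.27165119] 5.95
[ 1.2 -0.4 72.9] [ 542.50664291 -105.87937105  188.48670403] 6.0
total [-0.1  -0.09  1.29] [-0.001  0.002 -0.001] | N 2 row [-0.051 -0.043  0.647] [-0.0004  0.0009 -0.0006] mm/row 6.499349271225954 deg 0.06867539860866995
[[545.0, -106.0, 182.0], [547.0, -107.0, 176.0]] [547.0, -107.0, 176.0]
```

View pics/w5w.png

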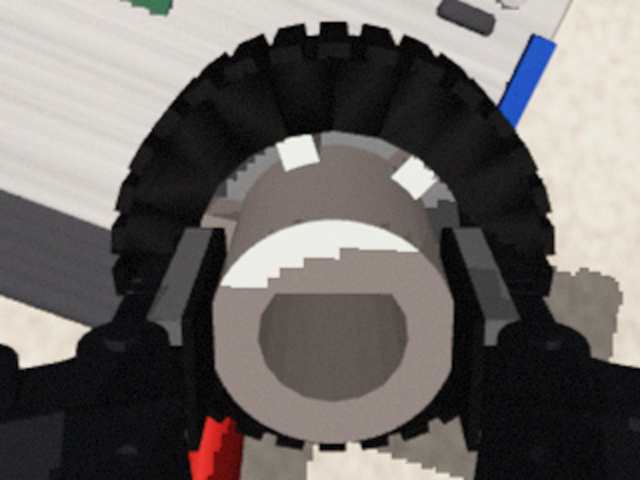

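View pics/w5s.png

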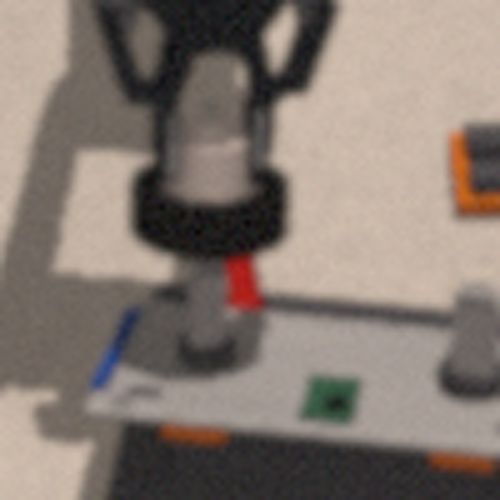

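View pics/w5d.png

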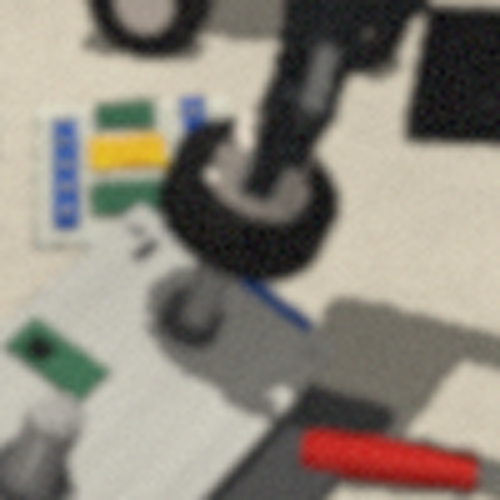

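Request:
servo_tool([
  [-0.05, 0, 1.0, 0, 0, 0, 0.75],
  [0, 0, 0.8, 0, 0, 0, 0.75],
  [0, 0, 0.4, 0, 0, 0, 0.75],
  [0, 0, 0.3, 0, 0, 0, 0.75],
  [0, 0, 0.3, 0, 0, 0, 0.75],
  [0, 0, 0.2, 0, 0, 0, 0.75],
])

```text
time_s: 6.5
tcp_pos: [554.3, -108.6, 160.8]
tool_rot: [2.933, 0.153, 0.612]
force: [0.3, -0.5, -1.5]
width: 40.3
```

```bash
cat > q.py <<'E'
from tgt import *
import sys
n=sys.argv[1]; W=eval(sys.argv[2]); st=status.read_state(); Rc=R.from_rotvec(st["tool_rot"])
print(st["time_s"],"local",local(n,W),"Ftool",Rc.inv().apply(st["force"]).round(1),"Mtool",Rc.inv().apply(st["moment"]).round(2),"w",round(st["width"],1))
E
python3 q.py thin [-1.7,.3,47.7]
```

```text
6.5 local [ 0.4  0.4 42.7] Ftool [-0.3  0.3  1.5] Mtool [ 0.1  -0.31  0.05] w 40.3
```

Request:
servo_tool([
  [0, 0, 0.3, 0, 0, 0, 0.75],
  [0, 0, 0.3, 0, 0, 0, 0.75],
  [0, 0, 0.3, 0, 0, 0, 0.75],
  [0, 0, 0.3, 0, 0, 0, 0.75],
])

```text
time_s: 6.83
tcp_pos: [559.4, -110.0, 150.5]
tool_rot: [2.932, 0.153, 0.614]
force: [-0.0, 0.1, -2.2]
width: 40.5
```

```bash
python3 q.py thin [-1.7,.3,47.7]
```

```text
6.8333 local [ 0.9  0.5 31.1] Ftool [-0.8 -0.5  1.9] Mtool [ 0.17 -0.38  0.  ] w 40.5
```

Request:
servo_tool([
  [0, 0, 0.4, 0, 0, 0, 0.75],
  [0, 0, 0.4, 0, 0, 0, 0.75],
  [0, 0, 0.4, 0, 0, 0, 0.75],
  [0, 0, 0.4, 0, 0, 0, 0.75],
  [0, 0, 0.4, 0, 0, 0, 0.75],
])

```text
time_s: 7.25
tcp_pos: [567.4, -112.3, 131.9]
tool_rot: [2.932, 0.153, 0.613]
force: [-0.0, 0.5, -2.0]
width: 40.4
```

```bash
python3 q.py thin [-1.7,.3,47.7]
```

```text
7.25 local [ 0.6  0.4 10.8] Ftool [-0.7 -0.8  1.7] Mtool [ 0.13 -0.3   0.02] w 40.4
```

Request:
servo_tool([
  [0, 0, 0.3, 0, 0, 0, 0.75],
  [0, 0, 0.3, 0, 0, 0, 0.75],
  [0, 0, 0.2, 0, 0, 0, 0.75],
])

```text
time_s: 7.5
tcp_pos: [570.5, -113.3, 124.7]
tool_rot: [2.932, 0.153, 0.613]
force: [-0.2, 0.5, -1.9]
width: 39.8
```

```bash
python3 q.py thin [-1.7,.3,47.7]
```

```text
7.5 local [0.5 0.4 2.9] Ftool [-0.8 -0.8  1.6] Mtool [ 0.18 -0.34 -0.03] w 39.8
```

Request:
servo_tool([
  [0, 0, 0.15, 0, 0, 0, 0.75],
  [0, 0, 0.15, 0, 0, 0, 0.75],
  [0, 0, 0.1, 0, 0, 0, 0.75],
])

```text
time_s: 7.75
tcp_pos: [572.2, -113.6, 123.0]
tool_rot: [2.932, 0.153, 0.613]
force: [-26.4, 7.2, 27.8]
width: 40.8
```

```bash
python3 q.py thin [-1.7,.3,47.7]
```

```text
7.75 local [1.3 0.6 0.6] Ftool [-12.3  -4.5 -36.8] Mtool [ 1.06 -2.54 -0.02] w 40.8
```

Request:
servo_tool([
  [0, 0, 0, 0, 0, 0, 0.5],
  [0, 0, 0, 0, 0, 0, 0.2],
  [0, 0, 0, 0, 0, 0, 0],
  [0, 0, 0, 0, 0, 0, 0],
  [0, 0, -0.3, 0, 0, 0, 0],
])

```text
time_s: 8.17
tcp_pos: [570.7, -113.3, 123.8]
tool_rot: [2.933, 0.153, 0.612]
force: [0.5, 0.9, 0.3]
width: 85.1
```

```bash
python3 q.py thin [-1.7,.3,47.7]; python3 - <<'E'
from h import *
s=vision.snapshot("wrist");cv2.imwrite("pics/w6.png",s["frame"][:,:,::-1])
E
```

```text
8.1667 local [0.3 0.4 2. ] Ftool [ 0.7 -0.8 -0.2] Mtool [ 0.07 -0.17 -0.04] w 85.1
```

View pics/w6.png

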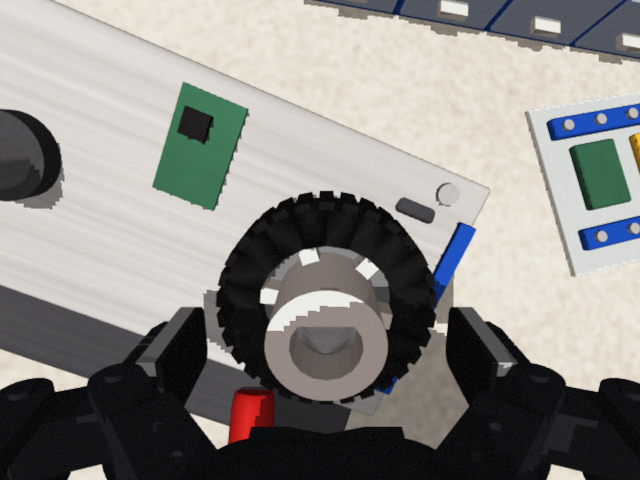

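The small wheel is seated: the axle tip shows in the bore at (326,345), and it touched the collar at 37 N. Next I retract along the axle and go to the large wheel.

Request:
servo_tool([
  [0, 0, -1.5, 0, 0, 0, 0],
  [0, 0, -3, 0, 0, 0, 0],
  [0, 0, -3, 0, 0, 0, 0],
  [0, 0, -1.5, 0, 0, 0, 0],
])

```text
time_s: 8.55
tcp_pos: [534.8, -102.8, 209.6]
tool_rot: [2.93, 0.153, 0.618]
force: [1.0, 0.6, 0.4]
width: 85.6
```

```bash
python3 - <<'E'
from h import *
rows([471,282,175],down(0),10);rows([471,282,175],down(0),14)
E
```

```text
total [ -2.22 -38.89  -4.04] [ 0.144 -0.415  0.102] | N 10 row [-0.461 -3.896 -0.095] [ 0.0144 -0.0415  0.0102] mm/row 39.24021850883283 deg 2.583646991097262
[[527.0, -65.0, 202.0], [513.0, 11.0, 190.0], [500.0, 88.0, 182.0], [487.0, 165.0, 177.0], [476.0, 243.0, 175.0]] [471.0, 282.0, 175.0]
total [ -2.22 -38.89  -4.04] [ 0.144 -0.415  0.102] | N 14 row [-0.334 -2.782 -0.06 ] [ 0.0103 -0.0296  0.0073] mm/row 28.029010428491546 deg 1.8454621364980441
[[530.0, -76.0, 204.0], [519.0, -21.0, 195.0], [509.0, 33.0, 188.0], [500.0, 88.0, 182.0], [491.0, 143.0, 178.0], [482.0, 199.0, 176.0], [475.0, 254.0, 175.0]] [471.0, 282.0, 175.0]
```

Request:
servo_tool([
  [-0.46, -3.9, -0.1, 0.0144, -0.0415, 0.01, 0],
  [-0.46, -3.9, -0.1, 0.0144, -0.0415, 0.01, 0],
  [-0.46, -3.9, -0.1, 0.0144, -0.0415, 0.01, 0],
  [-0.46, -3.9, -0.1, 0.0144, -0.0415, 0.01, 0],
  [-0.46, -3.9, -0.1, 0.0144, -0.0415, 0.01, 0],
  [-0.46, -3.9, -0.1, 0.0144, -0.0415, 0.01, 0],
  [-0.46, -3.9, -0.1, 0.0144, -0.0415, 0.01, 0],
  [-0.46, -3.9, -0.1, 0.0144, -0.0415, 0.01, 0],
  [-0.46, -3.9, -0.1, 0.0144, -0.0415, 0.01, 0],
  [-0.46, -3.9, -0.1, 0.0144, -0.0415, 0.01, 0],
])

```text
time_s: 9.38
tcp_pos: [469.5, 284.6, 172.2]
tool_rot: [-3.141, -0.003, 0.009]
force: [0.6, -0.3, 0.8]
width: 85.5
```

Request:
servo_tool([
  [0, 0, 0, 0, 0, 0, 0],
  [0, 0, 0, 0, 0, 0, 0],
  [0, 0, 0, 0, 0, 0, 0],
])

```text
time_s: 9.63
tcp_pos: [470.2, 282.2, 171.9]
tool_rot: [3.141, 0.005, -0.006]
force: [0.1, -0.1, 0.2]
width: 85.4
```

```bash
python3 - <<'E'
from h import *
import pickle
s=vision.snapshot("wrist");st=status.read_state();pickle.dump((s,st),open("w7.pkl","wb"))
print(st["time_s"],st["tcp_pos"],st["tool_rot"],st["dq"].round(2),proj(s,[471,282,58]))
cv2.imwrite("pics/w7.png",s["frame"][:,:,::-1])
E
```

```text
9.6833 [470.27121888 281.73630257 172.13218935] [ 3.14108576  0.00326499 -0.00557137] [-0.02 -0.02  0.01  0.   -0.    0.  ] [[326.2742154  240.11232273]]
```

View pics/w7.png

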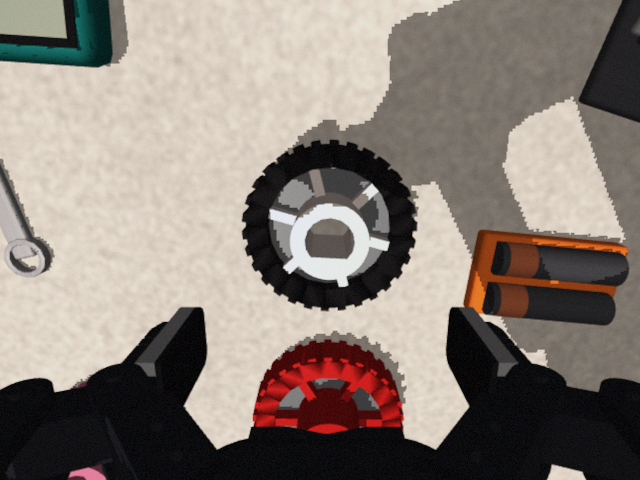

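```bash
python3 - <<'E'
from h import *
import pickle
s,st=pickle.load(open("w7.pkl","rb"))
im=s["frame"][190:290,280:380]; cv2.imwrite("pics/w7c.png",cv2.resize(im,None,fx=6,fy=6,interpolation=cv2.INTER_CUBIC)[:,:,::-1])
E
```

```text
(no output)
```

View pics/w7c.png

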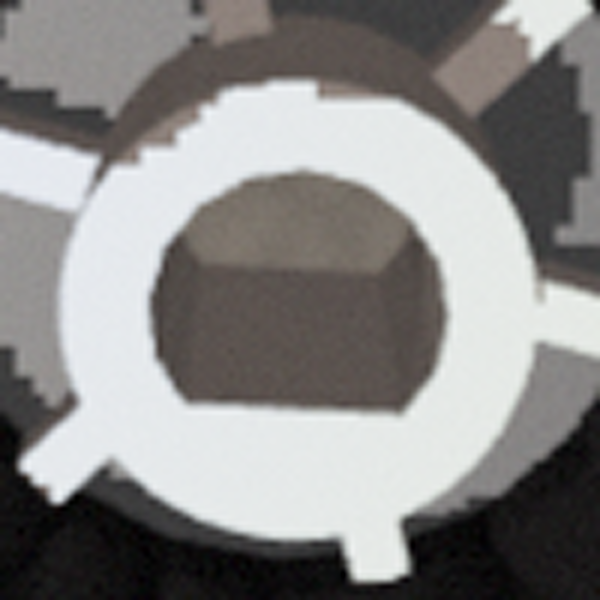

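```bash
python3 - <<'E'
from h import *
import pickle
s,st=pickle.load(open("w7.pkl","rb"))
P=lambda u,v:onz(s,280+u/6-.4,190+v/6-.4,58)
c=P(298.5,309);a=P(188,402);b=P(405,412)
print(c,"edge",np.linalg.norm(a-b),"exp",2*np.sqrt(15.5**2-10.3**2))
n=np.array([-(b-a)[1],(b-a)[0]]);n/=np.linalg.norm(n);dd=n@(a-c)[:2]
if dd<0:n=-n
print("dist",abs(dd),"yaw",np.arctan2(n[1],n[0]),[round(np.linalg.norm(P(*q)-c),1) for q in((60,309),(537,309),(298,80),(298,540))])
rows(c*[1,1,0]+[0,0,46],down(0),5)
E
```

```text
[470.36086236 280.06480117  58.        ] edge 23.025468908425186 exp 23.165491576912412
dist 10.795862614782582 yaw 3.0961690196187845 [np.float64(25.0), np.float64(25.0), np.float64(24.3), np.float64(25.9)]
total [ 0.05  0.16 12.61] [0.001 0.004 0.002] | N 5 row [0.007 0.033 2.523] [0.0001 0.0007 0.0004] mm/row 25.228671965157478 deg 0.04746384286683806
[[470.0, 281.0, 147.0], [470.0, 281.0, 122.0], [470.0, 281.0, 96.0], [470.0, 280.0, 71.0], [470.0, 280.0, 46.0]] [470.0, 280.0, 46.0]
```

Request:
servo_tool([
  [0, 0.02, 2.6, 0, 0, 0, 0],
  [0, 0.03, 2.6, 0, 0, 0, 0],
  [0.02, 0.02, 2.6, 0, 0, 0, 0],
  [0.03, 0.03, 2.6, 0, 0, 0, 0],
  [0, 0, 1.9, 0, 0, 0, 0.2],
  [0, 0, 0, 0, 0, 0, 0.6],
  [0, 0, 0, 0, 0, 0, 0.7],
  [0, 0, 0, 0, 0, 0, 0.7],
  [0, 0, 0, 0, 0, 0, 0.7],
  [0, 0, 0, 0, 0, 0, 0.7],
], grip_force=70)

```text
time_s: 10.52
tcp_pos: [471.4, 281.8, 50.9]
tool_rot: [-3.14, -0.003, 0.002]
force: [-0.3, 0.3, -2.5]
width: 48.1
```

Request:
servo_tool([
  [0, 0, 0, 0, 0, 0, 0.7],
  [0, 0, -1.5, 0, 0, 0, 0.7],
  [0, 0, -2.5, 0, 0, 0, 0.7],
  [0, 0, -2.5, 0, 0, 0, 0.7],
  [0, 0, -2.5, 0, 0, 0, 0.7],
  [0, 0, -2.5, 0, 0, 0, 0.7],
  [0, 0, -1.5, 0, 0, 0, 0.7],
  [0, 0, 0, 0, 0, 0, 0.7],
  [0, 0, 0, 0, 0, 0, 0.7],
])

```text
time_s: 11.27
tcp_pos: [471.4, 281.9, 180.2]
tool_rot: [-3.14, -0.004, 0.002]
force: [-0.3, -0.4, -2.0]
width: 48.2
```

```bash
python3 - <<'E'
from h import *
import pickle
s=vision.snapshot("wrist");st=status.read_state();pickle.dump((s,st),open("w8.pkl","wb"))
print(st["time_s"],st["tcp_pos"],st["tool_rot"],st["force"],st["width"])
crop(s,170,170,490,410,2,"w8.png");crop(s,250,275,400,410,5,"w8b.png")
E
```

```text
11.3167 [470.49315131 281.43935265 178.58578453] [-3.14154519 -0.00361066  0.00642754] [-1.05165944 -0.78311421 -3.01164251] 47.68664592489241
```

View pics/w8.png

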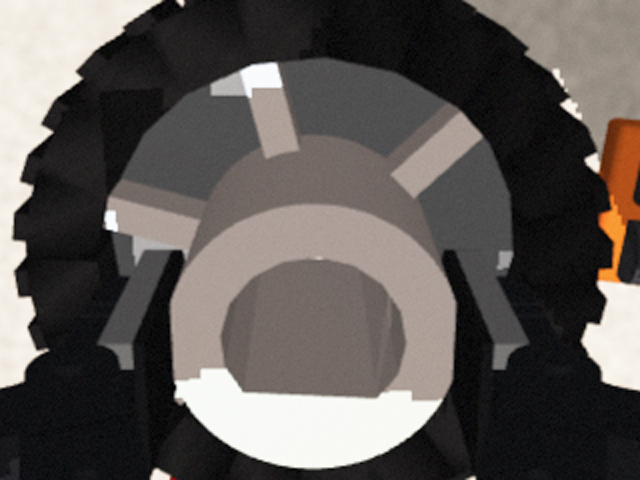

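View pics/w8b.png

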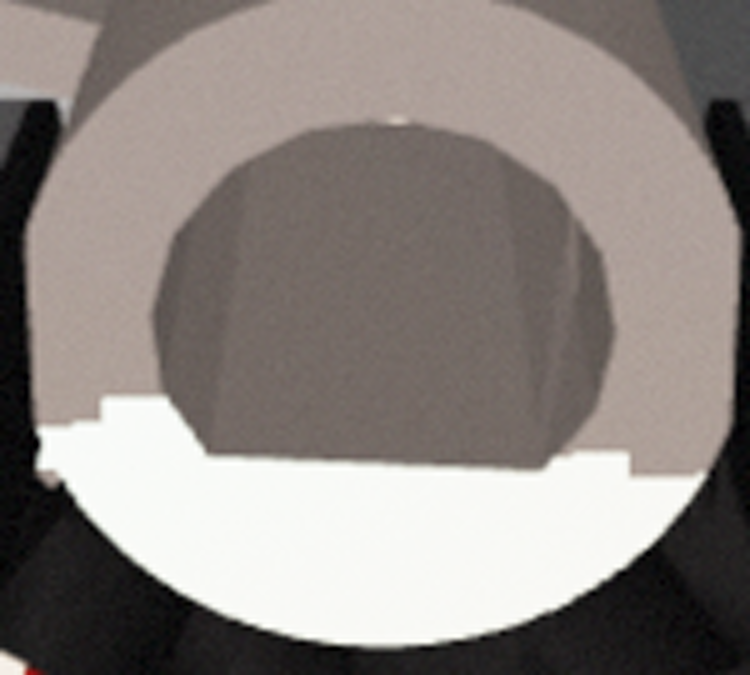

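```bash
python3 - <<'E'
from h import *
import pickle
s,st=pickle.load(open("w8.pkl","rb"))
pt=lambda x,y:(250+x/5-.4,275+y/5-.4)
for h in (-4,-6,-8,-10,-12):
    q=[toolplane(s,st,*z,h) for z in ((326.3,271.5),pt(383,648),pt(395,122),pt(205,455),pt(550,468),pt(152,320),pt(613,325))]
    e=q[4]-q[3]
    print(h,"dia",(q[0]-q[1])[0].round(2),"c",((q[0]+q[1])/2)[:2].round(2),"bore d+flat",(q[2]-(q[3]+q[4])/2)[0].round(2),"edge",np.linalg.norm(e).round(2),"edgeang",np.arctan2(e[0],e[1]).round(3),"borew",(q[6]-q[5])[1].round(2),"borec",(q[2][0]-15.5).round(2))
E
```

```text
-4 dia 52.53 c [-2.75 -0.36] bore d+flat 26.64 edge 25.05 edgeang -0.042 borew 32.76 borec -2.05
-6 dia 51.72 c [-1.63 -0.36] bore d+flat 26.23 edge 24.67 edgeang -0.042 borew 32.25 borec -1.17
-8 dia 50.91 c [-0.5  -0.36] bore d+flat 25.81 edge 24.28 edgeang -0.042 borew 31.75 borec -0.3
-10 dia 50.1 c [ 0.63 -0.36] bore d+flat 25.4 edge 23.89 edgeang -0.042 borew 31.24 borec 0.58
-12 dia 49.28 c [ 1.75 -0.36] bore d+flat 24.99 edge 23.51 edgeang -0.042 borew 30.74 borec 1.46
```

Request:
servo_tool([
  [0, 0, 0, 0, 0, -0.06, 0.7],
  [0, 0, 0, 0, 0, -0.11, 0.7],
  [0, 0, 0, 0, 0, -0.11, 0.7],
  [0, 0, 0, 0, 0, -0.11, 0.7],
  [0, 0, 0, 0, 0, -0.11, 0.7],
  [0, 0, 0, 0, 0, -0.11, 0.7],
  [0, 0, 0, 0, 0, -0.11, 0.7],
  [0, 0, 0, 0, 0, -0.11, 0.7],
  [0, 0, 0, 0, 0, -0.11, 0.7],
  [0, 0, 0, 0, 0, -0.11, 0.7],
])

```text
time_s: 12.15
tcp_pos: [469.5, 280.9, 176.5]
tool_rot: [-2.71, -1.584, 0.011]
force: [0.2, -0.1, -2.7]
width: 47.9
```

Request:
servo_tool([
  [0, 0, 0, 0, 0, -0.11, 0.7],
  [0, 0, 0, 0, 0, -0.11, 0.7],
  [0, 0, 0, 0, 0, -0.11, 0.7],
  [0, 0, 0, 0, 0, -0.11, 0.7],
  [0, 0, 0, 0, 0, -0.11, 0.7],
  [0, 0, 0, 0, 0, -0.11, 0.7],
  [0, 0, 0, 0, 0, -0.11, 0.7],
  [0, 0, 0, 0, 0, -0.11, 0.7],
  [0, 0, 0, 0, 0, -0.11, 0.7],
  [0, 0, 0, 0, 0, -0.11, 0.7],
])

```text
time_s: 12.98
tcp_pos: [469.4, 280.9, 176.5]
tool_rot: [-1.481, -2.764, 0.008]
force: [-0.1, 0.1, -2.7]
width: 47.7
```

Request:
servo_tool([
  [0, 0, 0, 0, 0, -0.11, 0.7],
  [0, 0, 0, 0, 0, -0.11, 0.7],
  [0, 0, 0, 0, 0, -0.11, 0.7],
  [0, 0, 0, 0, 0, -0.05, 0.7],
  [0, 0, 0, 0, 0, 0, 0.7],
])

```text
time_s: 13.4
tcp_pos: [469.5, 280.9, 176.7]
tool_rot: [-0.937, -2.992, 0.006]
force: [0.3, -0.0, -1.6]
width: 47.9
```

```bash
python3 - <<'E'
from tgt import *
W=[0,-.2,49]; p,T=target('thick',75,W,k=-3.098);print(p,T.as_matrix().round(2)); st=status.read_state();print(st["tcp_pos"],st["joint_positions"].round(2))
rows(p,T,10)
E
```

```text
[582.59700631  44.61378024 190.39785845] [[-0.81  0.42  0.41]
 [ 0.41  0.9  -0.12]
 [-0.42  0.07 -0.91]]
[469.51999734 280.93956044 176.69344999] [ 0.44  0.03  1.71  0.    1.4  -0.52]
total [-22.76 -12.97  -1.42] [-0.111 -0.429 -0.152] | N 10 row [-2.19  -1.45   0.228] [-0.0111 -0.0429 -0.0152] mm/row 26.364890561809094 deg 2.68583602993884
[[479.0, 257.0, 174.0], [500.0, 208.0, 172.0], [522.0, 160.0, 173.0], [546.0, 113.0, 177.0], [570.0, 67.0, 185.0]] [583.0, 45.0, 190.0]
```

Request:
servo_tool([
  [-2.19, -1.45, 0, -0.011, -0.043, -0.015, 0.7],
  [-2.19, -1.45, 0, -0.011, -0.043, -0.015, 0.7],
  [-2.19, -1.45, 0, -0.011, -0.043, -0.015, 0.7],
  [-2.19, -1.45, 0.1, -0.011, -0.043, -0.015, 0.7],
  [-2.19, -1.45, 0.2, -0.011, -0.043, -0.015, 0.7],
  [-2.19, -1.45, 0.2, -0.011, -0.043, -0.015, 0.7],
  [-2.19, -1.45, 0.4, -0.011, -0.043, -0.015, 0.7],
  [-2.19, -1.45, 0.4, -0.011, -0.043, -0.015, 0.7],
  [-2.19, -1.45, 0.4, -0.011, -0.043, -0.015, 0.7],
  [-2.19, -1.45, 0.4, -0.011, -0.043, -0.015, 0.7],
])

```text
time_s: 14.23
tcp_pos: [583.8, 43.2, 193.1]
tool_rot: [0.614, 2.633, -0.035]
force: [0.8, 0.4, -2.7]
width: 47.8
```

Request:
servo_tool([
  [0, 0, 0, 0, 0, 0, 0.7],
  [0, 0, 0, 0, 0, 0, 0.7],
  [0, 0, 0, 0, 0, 0, 0.7],
])

```text
time_s: 14.48
tcp_pos: [583.6, 44.5, 193.7]
tool_rot: [0.615, 2.635, -0.034]
force: [0.0, 0.1, -1.9]
width: 47.7
```

```bash
python3 - <<'E'
from tgt import *
import pickle
W=[0,-.2,49]
S={}
for n in ("wrist","scene","side"):
    s=vision.snapshot(n);st=status.read_state();S[n]=(s,st); print(local('thick',W),st["tcp_pos"],st["time_s"])
pickle.dump(S,open("w9.pkl","wb"))
crop(S["wrist"][0],160,180,480,420,2,"w9w.png")
a=cv2.resize(S["scene"][0]["frame"][200:300,260:380],None,fx=4,fy=4,interpolation=cv2.INTER_CUBIC);b=cv2.resize(S["side"][0]["frame"][160:260,220:300],None,fx=4,fy=4,interpolation=cv2.INTER_CUBIC)
cv2.imwrite("pics/w9s.png",np.hstack([a,b])[:,:,::-1])
rows(*target('thick',60,W,k=-3.098),2)
E
```

```text
[ 2.6  0.6 77.8] [583.80248661  44.87101794 194.03037338] 14.5333
[ 2.9  0.9 78. ] [584.03790047  45.08381279 194.31910298] 14.5833
[ 3.1  1.  78.2] [584.18673695  45.17699281 194.56078939] 14.6333
total [ 0.28 -0.15  1.82] [ 0.001  0.002 -0.005] | N 2 row [ 0.141 -0.075  0.91 ] [ 0.0004  0.0009 -0.0025] mm/row 9.233493087794503 deg 0.15452177542589804
[[586.0, 44.0, 186.0], [589.0, 43.0, 177.0]] [589.0, 43.0, 177.0]
```

View pics/w9w.png

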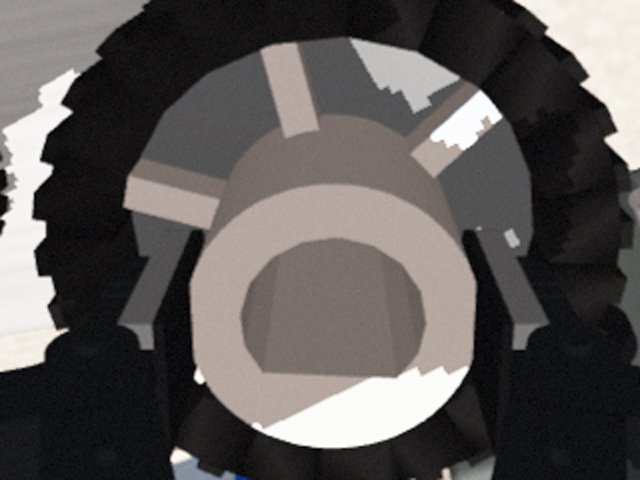

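View pics/w9s.png

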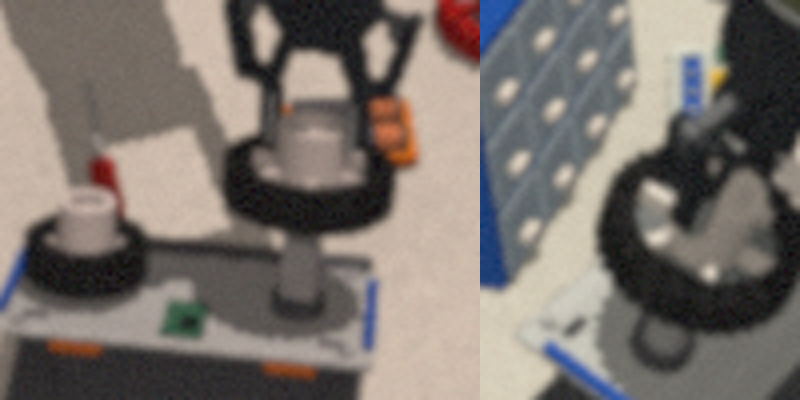

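Request:
servo_tool([
  [0.14, -0.06, 0.9, 0, 0.001, -0.002, 0.7],
  [0.13, -0.06, 0.9, 0, 0.001, -0.002, 0.7],
  [0, 0, 0.5, 0, 0, 0, 0.7],
  [0, 0, 0, 0, 0, 0, 0.7],
])

```text
time_s: 14.97
tcp_pos: [590.2, 41.6, 170.3]
tool_rot: [0.607, 2.639, -0.036]
force: [0.3, -0.2, -3.3]
width: 47.9
```

```bash
python3 q.py thick [0,-.2,49]; python3 - <<'E'
from h import *
S={n:vision.snapshot(n) for n in("scene","side")}
a=cv2.resize(S["scene"]["frame"][210:310,290:370],None,fx=5,fy=5,interpolation=cv2.INTER_CUBIC);b=cv2.resize(S["side"]["frame"][180:280,220:300],None,fx=5,fy=5,interpolation=cv2.INTER_CUBIC)
cv2.imwrite("pics/w10s.png",np.hstack([a,b])[:,:,::-1])
import pickle;pickle.dump(S,open("w10.pkl","wb"))
E
python3 q.py thick [0,-.2,49]
```

```text
14.9667 local [-1.2 -0.8 53.4] Ftool [ 1.  -0.3  3.2] Mtool [0.05 0.4  0.03] w 47.9
15.0667 local [ 0.2 -0.5 54.7] Ftool [-0.1  0.5  2.8] Mtool [ 0.06  0.39 -0.02] w 47.9
```

View pics/w10s.png

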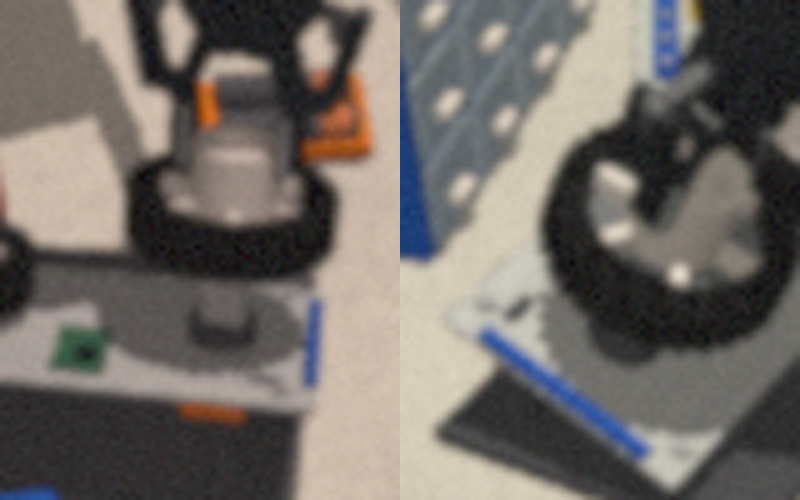

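```bash
python3 - <<'E'
from tgt import *
import pickle
S=pickle.load(open("w10.pkl","rb"))
Q=R.from_euler('z',YAW)*R.from_euler('y',-.4363);th=np.linspace(0,2*np.pi,73)
out=[]
for n,(u0,v0) in (("scene",(290,210)),("side",(220,180))):
    s=S[n];im=cv2.resize(s["frame"][v0:v0+100,u0:u0+80],None,fx=5,fy=5,interpolation=cv2.INTER_CUBIC)
    for r,h,col in ((61,54,(255,0,0)),(61,84,(0,255,0)),(25,112,(255,255,0)),(25,84,(255,0,255)),(20,0,(0,255,255)),(14,45,(0,128,255))):
        P=SEAT['thick']+Q.apply(np.c_[r*np.cos(th),r*np.sin(th),0*th+h]); p=(proj(s,P)-[u0,v0]+.5)*5
        cv2.polylines(im,[p.astype(int)],True,col,1)
    out.append(im)
cv2.imwrite("pics/w10o.png",np.hstack(out)[:,:,::-1])
E
```

```text
(no output)
```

View pics/w10o.png

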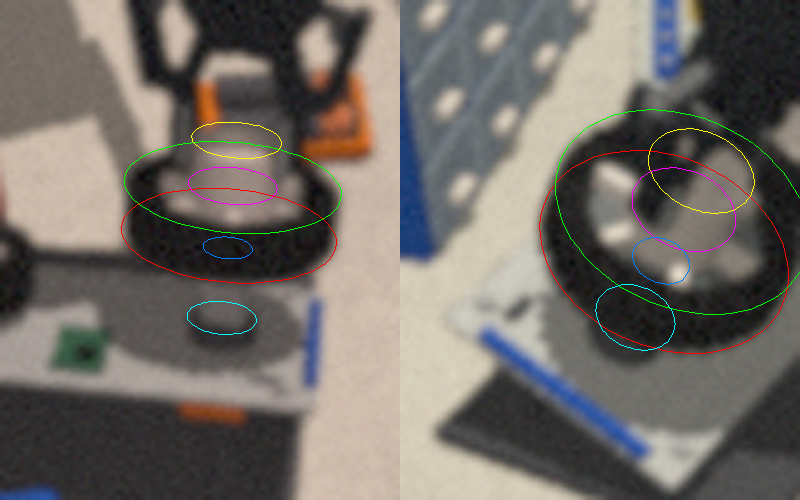

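Request:
servo_tool([
  [0, 0, 0.3, 0, 0, 0, 0.7],
  [0, 0, 0.3, 0, 0, 0, 0.7],
  [0, 0, 0.2, 0, 0, 0, 0.7],
  [0, 0, 0.2, 0, 0, 0, 0.7],
])

```text
time_s: 15.4
tcp_pos: [595.5, 40.4, 164.0]
tool_rot: [0.607, 2.635, -0.035]
force: [0.0, -0.0, -1.6]
width: 47.7
```

```bash
python3 q.py thick [0,-.2,49]
```

```text
15.4 local [ 1.2 -0.4 45.3] Ftool [ 0.7 -0.1  1.4] Mtool [0.04 0.4  0.01] w 47.7
```

Request:
servo_tool([
  [0, 0, 0.2, 0, 0, 0, 0.7],
  [0, 0, 0.2, 0, 0, 0, 0.7],
  [0, 0, 0.2, 0, 0, 0, 0.7],
  [0, 0, 0.2, 0, 0, 0, 0.7],
])

```text
time_s: 15.73
tcp_pos: [598.7, 39.4, 156.7]
tool_rot: [0.607, 2.635, -0.035]
force: [0.1, -0.6, -1.9]
width: 47.9
```

```bash
python3 q.py thick [0,-.2,49]
```

```text
15.7333 local [ 1.1 -0.4 37.3] Ftool [ 0.5 -0.7  1.8] Mtool [ 0.07  0.39 -0.03] w 47.9
```

Request:
servo_tool([
  [0, 0, 0.3, 0, 0, 0, 0.7],
  [0, 0, 0.4, 0, 0, 0, 0.7],
  [0, 0, 0.4, 0, 0, 0, 0.7],
  [0, 0, 0.4, 0, 0, 0, 0.7],
  [0, 0, 0.4, 0, 0, 0, 0.7],
  [0, 0, 0.3, 0, 0, 0, 0.7],
])

```text
time_s: 16.23
tcp_pos: [607.5, 36.8, 136.2]
tool_rot: [0.607, 2.636, -0.035]
force: [0.3, -1.2, -2.8]
width: 47.9
```

```bash
python3 q.py thick [0,-.2,49]
```

```text
16.2333 local [ 0.8 -0.5 14.8] Ftool [ 0.4 -1.2  2.8] Mtool [ 0.07  0.43 -0.03] w 47.9
```

Request:
servo_tool([
  [0, 0, 0.3, 0, 0, 0, 0.7],
  [0, 0, 0.3, 0, 0, 0, 0.7],
  [0, 0, 0.3, 0, 0, 0, 0.7],
  [0, 0, 0.2, 0, 0, 0, 0.7],
])

```text
time_s: 16.57
tcp_pos: [612.0, 35.5, 126.5]
tool_rot: [0.607, 2.636, -0.035]
force: [-1.4, 0.7, -1.8]
width: 48.1
```

```bash
python3 q.py thick [0,-.2,49]
```

```text
16.5667 local [ 1.  -0.4  4.1] Ftool [ 2.2 -0.   1. ] Mtool [ 0.08  0.47 -0.02] w 48.1
```

Request:
servo_tool([
  [0, 0, 0.15, 0, 0, 0, 0.7],
  [0, 0, 0.15, 0, 0, 0, 0.7],
  [0, 0, 0.1, 0, 0, 0, 0.7],
])

```text
time_s: 16.82
tcp_pos: [613.6, 35.2, 123.4]
tool_rot: [0.607, 2.636, -0.035]
force: [-14.0, 2.6, 13.3]
width: 47.9
```

```bash
python3 q.py thick [0,-.2,49]
```

```text
16.8167 local [ 1.1 -0.3  0.6] Ftool [  6.9  -2.6 -18. ] Mtool [0.74 1.44 0.05] w 47.9
```

Request:
servo_tool([
  [0, 0, 0.1, 0, 0, 0, 0.7],
  [0, 0, 0, 0, 0, 0, 0.7],
])

```text
time_s: 16.98
tcp_pos: [613.7, 35.2, 123.5]
tool_rot: [0.607, 2.636, -0.035]
force: [-16.2, 2.3, 12.5]
width: 47.7
```

```bash
python3 q.py thick [0,-.2,49]
```

```text
16.9833 local [ 1.2 -0.3  0.6] Ftool [  8.8  -3.9 -18.2] Mtool [0.88 1.67 0.05] w 47.7
```

Request:
servo_tool([
  [0, 0, 0, 0, 0, 0, 0.5],
  [0, 0, 0, 0, 0, 0, 0.2],
  [0, 0, 0, 0, 0, 0, 0],
  [0, 0, 0, 0, 0, 0, 0],
  [0, 0, -0.3, 0, 0, 0, 0],
])

```text
time_s: 17.4
tcp_pos: [612.9, 35.2, 125.0]
tool_rot: [0.607, 2.635, -0.035]
force: [0.8, -0.8, 0.0]
width: 85.9
```

Request:
servo_tool([
  [0, 0, -1.5, 0, 0, 0, 0],
  [0, 0, -3, 0, 0, 0, 0],
  [0, 0, -3, 0, 0, 0, 0],
  [0, 0, -2, 0, 0, 0, 0],
  [0, 0, 0, 0, 0, 0, 0],
  [0, 0, 0, 0, 0, 0, 0],
])

```text
time_s: 17.9
tcp_pos: [575.2, 46.8, 213.6]
tool_rot: [0.606, 2.632, -0.033]
force: [1.3, -0.6, -0.2]
width: 85.3
```

```bash
python3 q.py thick [0,-.2,49]; python3 - <<'E'
from h import *
import pickle
S={n:vision.snapshot(n) for n in("wrist","scene","side")};pickle.dump((S,status.read_state()),open("w11.pkl","wb"))
cv2.imwrite("pics/w11.png",S["wrist"]["frame"][:,:,::-1])
from tgt import *
Q=R.from_euler('z',YAW)*R.from_euler('y',-.4363);th=np.linspace(0,2*np.pi,73)
out=[]
for n,(u0,v0) in (("scene",(250,220)),("side",(220,170))):
    s=S[n];im=cv2.resize(s["frame"][v0:v0+90,u0:u0+120],None,fx=6,fy=6,interpolation=cv2.INTER_CUBIC);im=im[:,:]
    for a,L in (('thick',((61,0),(61,30),(25,58))),('thin',((45,0),(45,30),(21,58)))):
      for r,h in L:
        P=SEAT[a]+Q.apply(np.c_[r*np.cos(th),r*np.sin(th),0*th+h]); p=(proj(s,P)-[u0,v0]+.5)*6
        cv2.polylines(im,[p.astype(int)],True,(0,255,0),1)
    out.append(cv2.resize(im,(400,300)))
cv2.imwrite("pics/w11o.png",np.hstack(out)[:,:,::-1])
E
```

```text
17.9 local [ 3.   0.2 99.3] Ftool [-1.3 -0.   0.8] Mtool [ 0.13  0.17 -0.  ] w 85.3
```

View pics/w11.png

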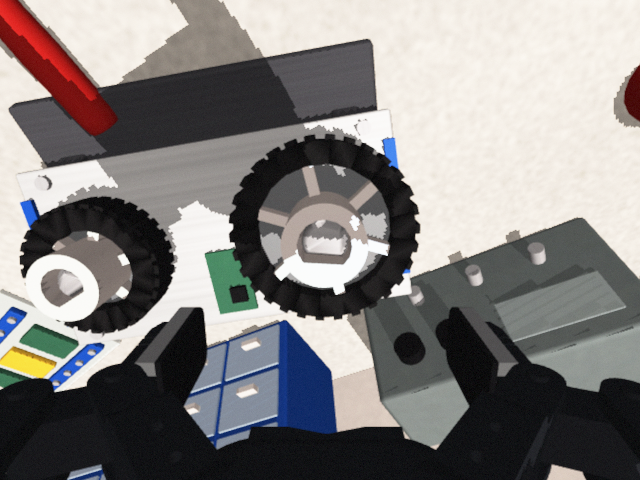

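View pics/w11o.png

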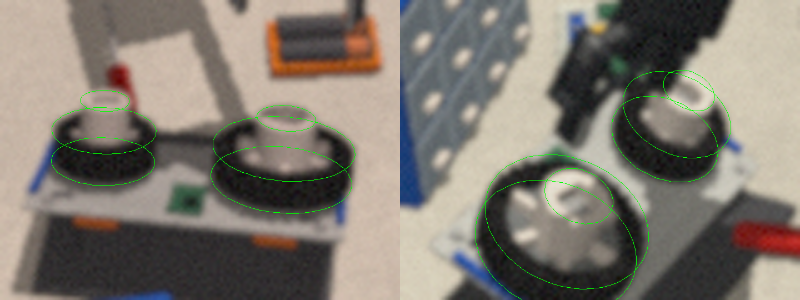

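```bash
python3 - <<'E'
from tgt import *
import pickle
S,st=pickle.load(open("w11.pkl","rb"));s=S["wrist"]
Q=R.from_euler('z',YAW)*R.from_euler('y',-.4363);th=np.linspace(0,2*np.pi,73);out=[]
for a,(u0,v0),L in (('thick',(270,180),((25,58,(0,200,0)),(14,45,(255,0,0)))),('thin',(10,230),((21,58,(0,200,0)),(11,45,(255,0,0))))):
    im=cv2.resize(s["frame"][v0:v0+110,u0:u0+100],None,fx=4,fy=4,interpolation=cv2.INTER_CUBIC)
    for r,h,c in L:
        P=SEAT[a]+Q.apply(np.c_[r*np.cos(th),r*np.sin(th),0*th+h]); p=(proj(s,P)-[u0,v0]+.5)*4
        cv2.polylines(im,[p.astype(int)],True,c,1)
    out.append(im)
cv2.imwrite("pics/w11z.png",np.hstack(out)[:,:,::-1])
E
```

```text
(no output)
```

View pics/w11z.png

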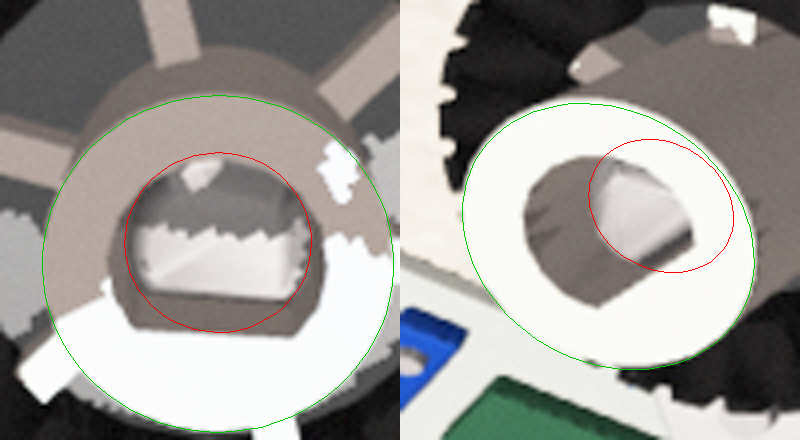

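Both hub faces match the seated model to about 1–2 px, and the axle tips show inside the bores with the flats parallel. The gripper is clear, so I'm handing in.

```bash
python3 -c "
from plant import close_job
print(close_job())"
```

```text
the job is handed in; nothing more can be done
None
```

Both wheels are fitted, hub outwards: the small wheel on the thin axle and the large wheel on the thick axle. I handed the job in at about 18 s of the 67 s allowed; it reported no verdict.

- **Seating:** Each wheel went on without jamming and stopped firmly about 0.6 mm from the computed seat. The contact force at the collar was about 37 N for the small wheel and 18 N for the large one.
- **After release:** In the wrist picture both hub faces lie within about 1–2 px of the seated model. The axle tips show inside the bores, with the flats parallel.
- **Disagreements:** The side camera's overlay was a few px off for both wheels, in the same direction, so I put it down to calibration. The measured TCP position drifted by 1–2 mm between readings.
- **Other things:** I sensed no contact with anything else on the table. I did not measure the bystanders' final positions.

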